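Stack a lens set in the slotted tube and set it up for curing

ROBOT

A 6-joint arm with a two-finger parallel gripper is mounted at the origin on a cart in front of the work surface, level with it; the furniture and walls round the work are solid. World frame = base frame: x ahead of the robot, y to its left, z up, the work surface at z = 0. Lengths are in m, angles in rad, forces in N, time in s.
With the tool pointing down it reaches from about 0.35 to 0.975 m from the base axis. Payload 17.4 kg.
Tool frame: the origin (TCP) lies at the very end of the fingers, on their centre line; the grasp point (between the pads) lies 19 mm behind it (robot.grasp_offset is the distance from the TCP to the grasp point, in m); z points along the fingers, y is the line along which they close (so a half turn about z gives the same grasp; the last joint's range is limited). The gripper opens to 85 mm and grips with 20 to 120 N. Pads are 22 mm wide; open, the fingers measure 114 mm over their backs; the gripper's body (76 mm by 85 mm) begins 54 mm behind the grasp point. The pads swing forward as they close: fully open they stand 13 mm farther back than shut.
Start: joints at [-1.156, 0.116, 1.442, -0, 1.584, -0.038], TCP at [0.295, -0.607, 0.231] pointing down, gripper open.
Joint ranges: [-2.83, 2.83], [-0.83, 2.19], [0.07, 2.5], [-1.14, 4.28], [0.01, 3], [-2.97, 2.97]. Speed limits (rad/s): [1.89, 1.89, 2.22, 3.14, 3.14, 3.14].

INTERFACE

Orientations are given as a rotation vector (axis times angle).
In Python, from bench import robot gives the robot as it stands.
- The arm moves only by the tool step_arm, never from a script. Its argument "plan" is a list of rows, each an object of numbers: "wx", "wy", "wz": the turn, a rotation vector about the tool's x, y, z in degrees; "tx", "ty", "tz": the shift along the tool's x, y, z in mm; "gripper": the opening, from -1 (shut) to 1 (fully open). A call has 1 to 12 rows; each row shifts and turns the commanded pose from where the row before left it, along the tool's axes as they then stand; what a row does not reach is not made up. A row lasts 1/12 s, in which the tool goes at most 41.7 mm and 7.16 degrees, less where a joint would pass 70% of its speed; a pose out of reach is approached as far as the arm can. A call with a gripper value outside its range is refused whole. The fingers move at their own pace and stop on an object; "newtons" is the grip in N (left out, the last holds). Time passes only in rows, so rows that do not move let the fingers close. It gives the time, the measured TCP pose, the force, the opening and the grip force at its end, in the units of the state.
- robot.sense(): the state, without advancing time (a new reading comes with each control period).
- robot.camera(name): name is "scene" or "side" or "wrist"; returns a dict with "frame" (480x640x3 uint8, red, green, blue), "depth" (480x640 float32, m along the optical axis (not along the pixel's ray), 0 where there is no reading), "K" (3x3 intrinsics, pixels), "T" (4x4, takes a point from camera to world coordinates); the wrist camera has in their place "tool_from_camera" (4x4, takes a point from camera to tool coordinates, whose origin is the TCP and whose axes are the flange's). Camera axes: x right, y down, z forward; pixel columns grow to the right and rows downward; lengths in m; the calibration is good to about 2 mm. A picture is of the moment at which its call begins: read the wrist's pose just before it.
- robot.job_done(): hands the job in; it is judged then, once.
The state is a dict: "time": time; "q": joint angles; "joint_vel": joint speeds; "joint_torque": joint torques, N m; "tool_pos": TCP position; "orientation": TCP orientation; "force": force on the tool from outside, world axes, zero at the start; "wrist_torque": the same for the moment, N m; "grip_width": finger opening in m; "gripper_force": force on a finger pad.
Only numpy, scipy, OpenCV 4.12 (cv2) and the standard library are available. Lean on these libraries where they do the work, as an engineer would, in place of code of your own. Each camera call takes 0.05 s, during which the arm holds its last target. There are 200 camera calls.

TASK

Build the lens set in the slotted tube on the breadboard, bottom to top: first the open spacer sleeve, on it the lens, and on the lens the flat retaining ring, each lying level; then stand the larger brass weight upright on the middle of the ring, to press the set together while its adhesive cures. Stand the shorter vial, the adhesive batch that was used, upright on the breadboard directly to the left of the tube, about 9 cm from it centre to centre, so that the batch can be traced; leave the smaller weight and the taller vial where they are.

Things in the scene. Friction and masses are not known exactly. Their poses are not given: they have to be found in the camera images.
- breadboard: Dark steel plate with small tapped holes, 110 (x) x 170 (y) x 8 mm, fixed on a 2 mm grey-blue bench mat (mat top: world z = 0.002). Origin: centre of its underside. Its +y points left as the robot sees it (turned at most 0.12 rad). The slotted tube stands on it at x 0, y -45 mm of its frame; its left part, where the short vial goes (about x 0, y +45 mm), is bare.
- tube: Slotted aluminium tube, fixed upright. Origin: centre of its underside, on the plate; z along its axis. Foot disc 64 mm across; two upright 70 degree wall arcs about its +y and -y, bore 44 mm, outside 55 mm, rims 42 mm above the origin, mouth flared to 51 mm. The slots between them, 36 mm wide, open from rim to foot, face its +x and -x (turned up to 0.7 rad from the robot's x).
- tube_floor (a point): Centre of the tube's floor (top of the foot), 4 mm above the tube's origin; same axes. The stack stands here; seated undersides above this point: spacer 0, lens 16, ring 26, large weight 34 mm. Fingers that close along its x axis fit through the slots beside a 40 mm part.
- spacer: Bare aluminium spacer sleeve, an open ring 40 mm outside, 32 mm inside, 16 mm high, lying flat on the mat. Origin: centre of its underside, z up along its axis.
- lens: Lens blank: clear flat glass disc with a blackened edge, 40 mm across, 10 mm thick, lying flat on the mat. Origin: centre of its underside, z up along its axis.
- retaining_ring: Flat dark-steel retaining ring, 40 mm outside, with a small 14 mm hole and two spanner slots in its top, 8 mm thick, lying flat on the mat. Origin: centre of its underside, z up along its axis.
- weight_large: Larger brass balance weight, 22 mm across the cylindrical body, 38 mm high over all (straight sides about 22 mm up, then a shoulder to a neck and a 12 mm knob from 29 mm up), 100 g, standing on the mat. Origin: centre of its underside, z up.
- weight_small: Smaller brass weight, 17 mm across, 30 mm high; a bystander, not to be moved. Origin: centre of its underside, z up.
- vial_short: Shorter glass vial, 22 mm across, 43 mm high with its screw cap (body to 34 mm, cap 18 mm across), closed, standing on the mat. Origin: centre of its underside, z up.
- vial_tall: Taller glass vial, 27 mm across, 56 mm high with its screw cap, standing behind the breadboard on the bench; a bystander, not to be moved. Origin: centre of its underside, z up.
There are look-alikes about, which are no part of the job. What is shaped like the lens but red or turquoise is not meant.

How it is judged:
On the way, in this order (a step that is already met when the one before it is completed fails the run):
1. the spacer lies on the floor of the tube, let go (horizontal distance between spacer and tube below 0.007 m and z of spacer in the frame of tube between 0.0015 and 0.0065 m and angle between spacer's own z axis and vertical below 0.08 rad and contact force between the fingers and spacer below 0.3 N), for 0.2 s.
2. the lens lies on the spacer in the tube, let go (horizontal distance between each of spacer, lens and tube below 0.007 m and z of spacer in the frame of tube between 0.0015 and 0.0065 m and angle between each of spacer, lens's own z axis and vertical below 0.08 rad and z of lens in the frame of tube between 0.0175 and 0.0225 m and contact force between the fingers and lens below 0.3 N), for 0.2 s.
3. the retaining ring lies on the lens in the tube, let go (horizontal distance between each of spacer, lens, retaining_ring and tube below 0.007 m and z of spacer in the frame of tube between 0.0015 and 0.0065 m and angle between each of spacer, lens, retaining_ring's own z axis and vertical below 0.08 rad and z of lens in the frame of tube between 0.0175 and 0.0225 m and z of retaining_ring in the frame of tube between 0.0275 and 0.0325 m and contact force between the fingers and retaining_ring below 0.3 N), for 0.2 s.
4. the large weight stands on the ring, let go (horizontal distance between each of spacer, lens, retaining_ring and tube below 0.007 m and z of spacer in the frame of tube between 0.0015 and 0.0065 m and angle between each of spacer, lens, retaining_ring, weight_large's own z axis and vertical below 0.08 rad and z of lens in the frame of tube between 0.0175 and 0.0225 m and z of retaining_ring in the frame of tube between 0.0275 and 0.0325 m and horizontal distance between weight_large and tube below 0.01 m and z of weight_large in the frame of tube between 0.0355 and 0.0405 m and contact force between the fingers and weight_large below 0.3 N), for 0.2 s.
At the end, for the whole second after the job is handed in: In the tube, bottom to top: spacer, lens, ring, each level, seated within 2.5 mm and centred within 7 mm; large weight upright on the ring within 10 mm of the axis; short vial upright on the plate, 65 to 117 mm left of the tube and within 30 mm fore and aft; all released, at rest (horizontal distance between each of spacer, lens, retaining_ring and tube below 0.007 m and z of spacer in the frame of tube between 0.0015 and 0.0065 m and angle between each of spacer, lens, retaining_ring, weight_large, vial_short's own z axis and vertical below 0.08 rad and z of lens in the frame of tube between 0.0175 and 0.0225 m and z of retaining_ring in the frame of tube between 0.0275 and 0.0325 m and horizontal distance between weight_large and tube below 0.01 m and z of weight_large in the frame of tube between 0.0355 and 0.0405 m and x of vial_short in the frame of breadboard between -0.03 and 0.03 m and y of vial_short in the frame of breadboard between 0.02 and 0.072 m and z of vial_short in the frame of breadboard between 0.006 and 0.0105 m and linear speed of each of spacer, lens, retaining_ring, weight_large, vial_short below 0.02 m/s and angular speed of each of spacer, lens, retaining_ring, weight_large, vial_short below 0.3 rad/s); the robot touches nothing.
It fails at once if the smaller weight was moved more than 15 mm (distance of weight_small from where it was at the start of the episode above 0.015 m).
It fails at once if the smaller weight was tipped (angle between weight_small's own z axis and vertical above 0.4 rad).
It fails at once if the taller vial was moved more than 15 mm (distance of vial_tall from where it was at the start of the episode above 0.015 m).
It fails at once if the taller vial was tipped (angle between vial_tall's own z axis and vertical above 0.4 rad).
It also fails if it takes over 138 s, if anything falls off the work surface, if the arm or the gripper's body presses on something with over 40 N, if the wrist force passes 120 N, or if a joint passes its speed limit or range.

## Working session

There is one attempt and no reset: what is moved stays moved. The work goes in short steps, Python scripts to look and compute and a tool call to move; the robot and the scene stay as the last step left them, time stands still between calls to the robot, and variables do not carry over. Pictures are saved under pics/ and viewed, at most 14 in all, crops included, and the job is handed in when it is done.

Besides the shell and the picture viewer there is one more tool, called after "Call:" as name([rows], argument=value, ...), one row to a line, values as JSON. step_arm: Moves the arm, as the interface text tells. Its arguments: {"type":"object","properties":{"plan":{"type":"array","items":{"type":"object","properties":{"wx":{"type":"number"},"wy":{"type":"number"},"wz":{"type":"number"},"tx":{"type":"number"},"ty":{"type":"number"},"tz":{"type":"number"},"gripper":{"type":"number"}}}},"newtons":{"type":"number"}},"required":["plan"]}

```bash
mkdir -p pics; ls
cat > h.py <<'E'
import numpy as np, cv2
from bench import robot
from scipy.spatial.transform import Rotation as R
def tool():
    s=robot.sense(); T=np.eye(4); T[:3,:3]=R.from_rotvec(s["orientation"]).as_matrix(); T[:3,3]=s["tool_pos"]; return T
def cam(n,save=None):
    W=tool(); c=robot.camera(n)
    if n=="wrist": c["T"]=W@c["tool_from_camera"]
    if save: cv2.imwrite("pics/"+save,c["frame"][...,::-1])
    return c
def ray(c,u,v,z):
    K,T=c["K"],c["T"]; d=T[:3,:3]@np.linalg.solve(K,[u,v,1]); o=T[:3,3]; return o+d*(z-o[2])/d[2]
def pt(c,u,v):
    d=c["depth"][int(v),int(u)]; return (c["T"]@np.r_[np.linalg.solve(c["K"],[u,v,1])*d,1])[:3]
def cloud(c):
    v,u=np.mgrid[:480,:640]; p=np.linalg.inv(c["K"])@np.stack([u.ravel(),v.ravel(),np.ones(u.size)])*c["depth"].ravel()
    return (c["T"][:3,:3]@p+c["T"][:3,3:]).T.reshape(480,640,3)
E
python3 - <<'E'
from h import *
print(robot.sense())
for n in ("scene","side"):
    c=cam(n,n+"0.png"); np.savez(""+n+"0.npz",**{k:v for k,v in c.items() if isinstance(v,np.ndarray)}); print(n,c["T"].round(3).tolist(),c["K"][0,0])
E
```

```text
pics
{'time': 0.0, 'q': array([-1.15581347e+00,  1.16484860e-01,  1.44227810e+00, -1.22631924e-05,
        1.58400394e+00, -3.78017104e-02]), 'joint_vel': array([-1.25670853e-04,  2.57200166e-04,  5.86194341e-04,  8.31640448e-04,
       -3.13424549e-03,  1.78645743e-05]), 'joint_torque': array([-4.69290317e-03, -7.32010531e+01, -6.32497072e+01, -2.00450895e-04,
        6.25059867e-03,  5.67856034e-06]), 'tool_pos': array([ 0.29520144, -0.60680774,  0.23055496]), 'orientation': array([-3.06030545e+00, -7.04913734e-01,  3.64584565e-04]), 'force': array([ 0.59345587, -1.00631531,  0.76117515]), 'wrist_torque': array([-0.02378365, -0.02159599,  0.01520823]), 'gripper_force': 0.0, 'grip_width': 0.08552776579888972}
scene [[0.466, -0.372, 0.803, -0.197], [-0.885, -0.209, 0.416, -0.661], [0.013, -0.905, -0.426, 0.445], [0.0, 0.0, 0.0, 1.0]] 511.6652705192397
side [[-0.94, -0.266, 0.214, 0.363], [-0.342, 0.72, -0.604, 0.258], [0.007, -0.641, -0.768, 0.734], [0.0, 0.0, 0.0, 1.0]] 498.3604052424939
```

View pics/scene0.png

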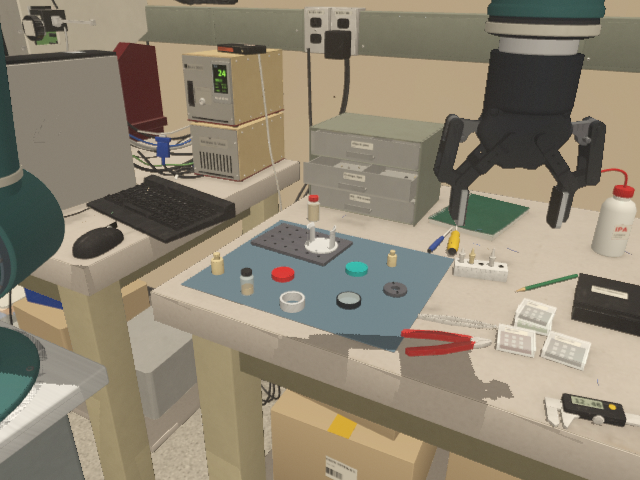

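View pics/side0.png

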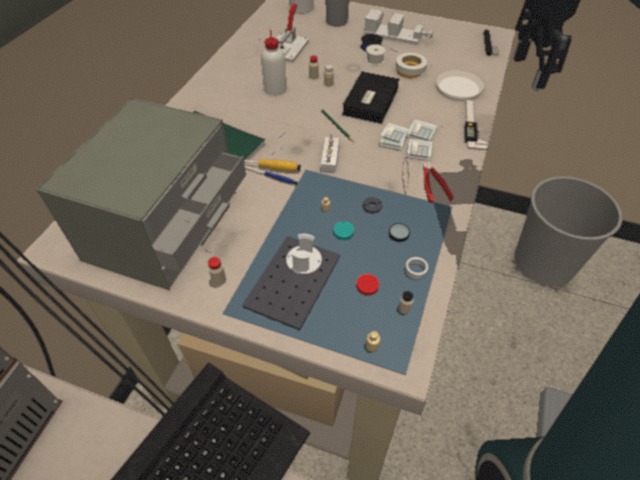

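The scene view shows the spacer at (292,301), clear lens with dark edge at (348,299), ring at (395,289), red decoy at (283,273), turquoise decoy at (357,269), brass weights at (217,264) and (392,259), black-capped vial at (247,282), red-capped tall vial at (313,208) and tube at (322,240). The side view has the same parts: spacer (417,267), lens (400,232), ring (373,205), vial (406,302), weights (373,341) and (326,204), tube (304,257). The next step is to measure these points and compare the heights of the weights.

Run:
```python
from h import *
P={}
for n,pts in (("scene",dict(spacer=(292,301),lens=(348,299),ring=(395,289),wA=(217,264),wB=(392,259),vial=(247,282),tall=(313,208),tube=(322,240))),
          ("side",dict(spacer=(417,267),lens=(400,232),ring=(373,205),wA=(373,341),wB=(326,204),vial=(406,302),tall=(216,270),tube=(304,257)))):
    c=dict(np.load(n+"0.npz")); X=cloud(c)
    for k,(u,v) in pts.items():
        r=22 if k=="tube" else 16
        Q=X[v-r:v+r,u-r:u+r].reshape(-1,3); 
        f=c["frame"][v-r:v+r,u-r:u+r].reshape(-1,3)
        Q=Q[(Q[:,2]>(0.014 if k=="tube" else .006))&(Q[:,2]<.1)]
        m=np.median(Q,0); Q=Q[np.linalg.norm(Q[:,:2]-m[:2],axis=1)<.04]
        lo,hi=np.percentile(Q,2,0),np.percentile(Q,98,0)
        print(n,k,len(Q),"mid",((lo+hi)/2)[:2].round(3),"size",(hi-lo)[:2].round(3),"top",Q[:,2].max().round(4))
s=cv2.imread("pics/scene0.png"); d=cv2.imread("pics/side0.png")
def cr(im,u,v,r=28): return cv2.resize(im[v-r:v+r,u-r:u+r],(260,260),interpolation=cv2.INTER_CUBIC)
cv2.imwrite("pics/crop1.png",np.vstack([np.hstack([cr(s,*p) for p in ((217,264),(392,259),(320,299))]),np.hstack([cr(d,*p) for p in ((373,341),(326,204),(400,240))])]))
```

```text
scene spacer 414 mid [ 0.389 -0.303] size [0.038 0.036] top 0.0221
scene lens 352 mid [ 0.44  -0.376] size [0.037 0.037] top 0.0154
scene ring 284 mid [ 0.509 -0.429] size [0.036 0.036] top 0.0137
scene wA 241 mid [ 0.419 -0.132] size [0.018 0.018] top 0.0434
scene wB 137 mid [ 0.592 -0.389] size [0.017 0.016] top 0.035
scene vial 339 mid [ 0.387 -0.218] size [0.018 0.019] top 0.048
scene tall 306 mid [ 0.712 -0.162] size [0.021 0.024] top 0.0601
scene tube 575 mid [ 0.584 -0.249] size [0.055 0.055] top 0.0548
side spacer 292 mid [ 0.388 -0.302] size [0.038 0.039] top 0.022
side lens 320 mid [ 0.438 -0.376] size [0.039 0.038] top 0.0172
side ring 244 mid [ 0.507 -0.428] size [0.037 0.038] top 0.0152
side wA 234 mid [ 0.419 -0.129] size [0.022 0.018] top 0.0443
side wB 106 mid [ 0.588 -0.389] size [0.024 0.04 ] top 0.0342
side vial 268 mid [ 0.387 -0.216] size [0.021 0.018] top 0.0479
side tall 396 mid [ 0.711 -0.16 ] size [0.022 0.022] top 0.0592
side tube 854 mid [ 0.584 -0.248] size [0.056 0.054] top 0.0563
```

View pics/crop1.png

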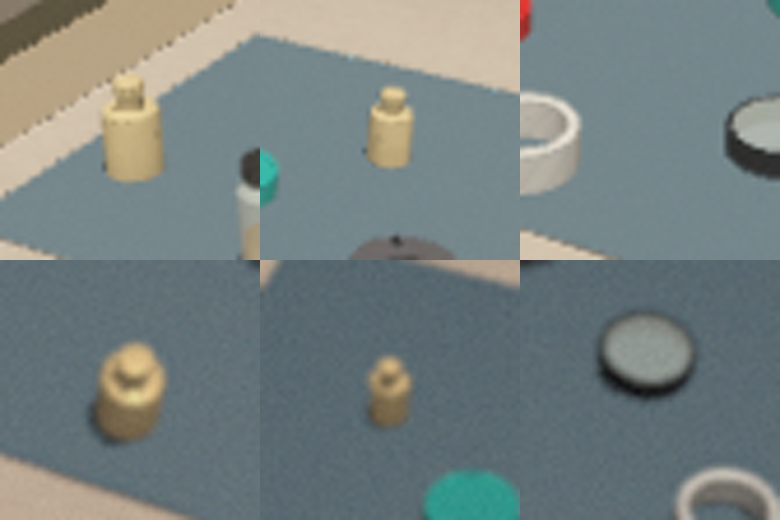

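The weights are (217,264), 22 mm wide with top at about 0.042, and (392,259), about 17 mm wide with top at about 0.033. So (217,264) is the large one. The clear disc with the dark edge at (348,299) is the lens. All heights fit the sizes given. I'm going above the tube next.

Call:
step_arm([
  {"tx": 34.7, "ty": -16.4},
  {"tx": 34.7, "ty": -16.4},
  {"tx": 34.7, "ty": -16.4},
  {"tx": 34.7, "ty": -16.4},
  {"tx": 34.7, "ty": -16.4},
  {"tx": 34.7, "ty": -16.4},
  {"tx": 34.7, "ty": -16.4},
  {"tx": 34.7, "ty": -16.4},
  {"tx": 34.7, "ty": -16.4},
  {"tx": 34.7, "ty": -16.4},
  {"tx": 34.7, "ty": -16.4},
  {"tx": 34.7, "ty": -16.4},
])

```text
invalid input at $.plan[0]: expected keys wx, wy, wz, tx, ty, tz, gripper
```

Call:
step_arm([
  {"wz": -7.12},
  {"wz": -7.12},
  {"wz": -7.12},
  {"wz": -7.12},
  {"wz": -7.12},
  {"wz": -7.12},
  {"wz": -7.12},
  {"wz": -7.12},
  {"wz": -7.12},
  {},
  {},
  {},
])

```text
invalid input at $.plan[0]: expected keys wx, wy, wz, tx, ty, tz, gripper
```

Run:
```python
from h import *
s=robot.sense(); print(tool().round(4),s["q"].round(3),s["time"])
c=cam("wrist","w1.png"); np.savez("w1.npz",**{k:v for k,v in c.items() if isinstance(v,np.ndarray)})
print(c["tool_from_camera"].round(3),c["K"])
```

```text
[[ 8.992e-01  4.374e-01 -4.000e-04  2.952e-01]
 [ 4.374e-01 -8.992e-01  9.000e-04 -6.068e-01]
 [ 1.000e-04 -1.000e-03 -1.000e+00  2.306e-01]
 [ 0.000e+00  0.000e+00  0.000e+00  1.000e+00]] [-1.156  0.116  1.442  0.     1.584 -0.038] 0.1
[[-0.    -0.962 -0.274  0.069]
 [ 1.     0.    -0.001  0.   ]
 [ 0.001 -0.274  0.962 -0.142]
 [ 0.     0.     0.     1.   ]] [[419.49314823   0.         318.46125094]
 [  0.         419.49314823 244.03282581]
 [  0.           0.           1.        ]]
```

View pics/w1.png

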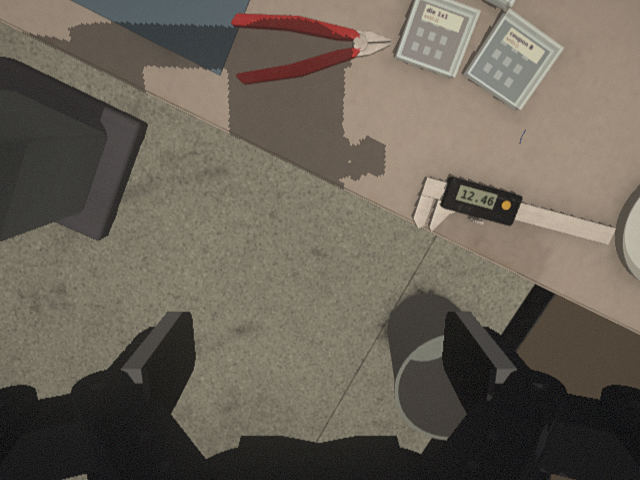

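The calls were refused because every row needs all its keys. The picture from the start pose shows only floor, pliers and caliper, nothing of use.

Call:
step_arm([
  {"tx": 34.7, "ty": -16.4, "tz": 0, "wx": 0, "wy": 0, "wz": 0, "gripper": 1},
  {"tx": 34.7, "ty": -16.4, "tz": 0, "wx": 0, "wy": 0, "wz": 0, "gripper": 1},
  {"tx": 34.7, "ty": -16.4, "tz": 0, "wx": 0, "wy": 0, "wz": 0, "gripper": 1},
  {"tx": 34.7, "ty": -16.4, "tz": 0, "wx": 0, "wy": 0, "wz": 0, "gripper": 1},
  {"tx": 34.7, "ty": -16.4, "tz": 0, "wx": 0, "wy": 0, "wz": 0, "gripper": 1},
  {"tx": 34.7, "ty": -16.4, "tz": 0, "wx": 0, "wy": 0, "wz": 0, "gripper": 1},
  {"tx": 34.7, "ty": -16.4, "tz": 0, "wx": 0, "wy": 0, "wz": 0, "gripper": 1},
  {"tx": 34.7, "ty": -16.4, "tz": 0, "wx": 0, "wy": 0, "wz": 0, "gripper": 1},
  {"tx": 34.7, "ty": -16.4, "tz": 0, "wx": 0, "wy": 0, "wz": 0, "gripper": 1},
  {"tx": 34.7, "ty": -16.4, "tz": 0, "wx": 0, "wy": 0, "wz": 0, "gripper": 1},
  {"tx": 34.7, "ty": -16.4, "tz": 0, "wx": 0, "wy": 0, "wz": 0, "gripper": 1},
  {"tx": 34.7, "ty": -16.4, "tz": 0, "wx": 0, "wy": 0, "wz": 0, "gripper": 1},
])

```text
time: 1.15
tool_pos: [0.5845, -0.2461, 0.2312]
orientation: [-3.061, -0.705, 0.0]
force: [1.3, 0.7, -0.4]
grip_width: 0.0852
gripper_force: 0.0
```

Call:
step_arm([
  {"tx": 0, "ty": 0, "tz": 0, "wx": 0, "wy": 0, "wz": -7.1, "gripper": 1},
  {"tx": 0, "ty": 0, "tz": 0, "wx": 0, "wy": 0, "wz": -7.1, "gripper": 1},
  {"tx": 0, "ty": 0, "tz": 0, "wx": 0, "wy": 0, "wz": -7.1, "gripper": 1},
  {"tx": 0, "ty": 0, "tz": 0, "wx": 0, "wy": 0, "wz": -7.1, "gripper": 1},
  {"tx": 0, "ty": 0, "tz": 0, "wx": 0, "wy": 0, "wz": -7.1, "gripper": 1},
  {"tx": 0, "ty": 0, "tz": 0, "wx": 0, "wy": 0, "wz": -7.1, "gripper": 1},
  {"tx": 0, "ty": 0, "tz": 0, "wx": 0, "wy": 0, "wz": -7.1, "gripper": 1},
  {"tx": 0, "ty": 0, "tz": 0, "wx": 0, "wy": 0, "wz": -7.1, "gripper": 1},
  {"tx": 0, "ty": 0, "tz": 0, "wx": 0, "wy": 0, "wz": -7.1, "gripper": 1},
  {"tx": 0, "ty": 0, "tz": 0, "wx": 0, "wy": 0, "wz": 0, "gripper": 0.3},
  {"tx": 0, "ty": 0, "tz": 0, "wx": 0, "wy": 0, "wz": 0, "gripper": 0.3},
  {"tx": 0, "ty": 0, "tz": 0, "wx": 0, "wy": 0, "wz": 0, "gripper": 0.3},
])

```text
time: 2.15
tool_pos: [0.5836, -0.2478, 0.2312]
orientation: [-2.229, -2.213, 0.0]
force: [1.0, -0.1, -0.2]
grip_width: 0.0559
gripper_force: 0.0
```

Run:
```python
from h import *
s=robot.sense(); print(tool().round(4),s["q"].round(3),s["time"],s["grip_width"])
c=cam("wrist","w2.png"); np.savez("w2.npz",**{k:v for k,v in c.items() if isinstance(v,np.ndarray)})
X=cloud(c)
```

```text
[[ 7.200e-03  1.000e+00 -2.000e-04  5.836e-01]
 [ 1.000e+00 -7.200e-03  1.000e-04 -2.478e-01]
 [ 1.000e-04 -2.000e-04 -1.000e+00  2.312e-01]
 [ 0.000e+00  0.000e+00  0.000e+00  1.000e+00]] [-0.442  0.027  1.535  0.     1.579 -0.435] 2.15 0.055933642606833776
```

View pics/w2.png

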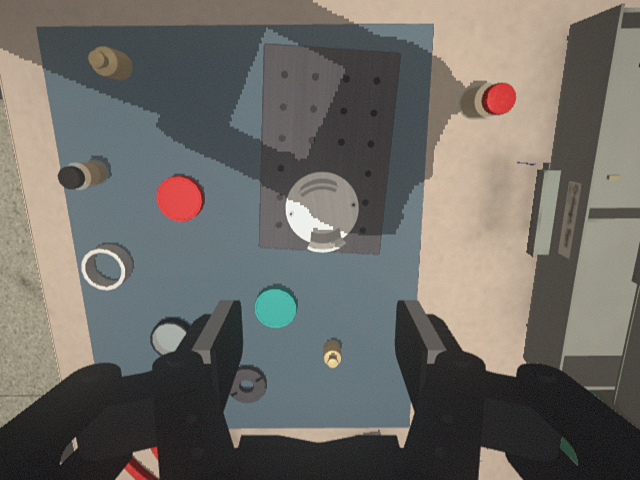

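The wrist view shows the tube at (322,211) with its arcs at about (320,186) and (327,240), plus the spacer (107,267), lens (172,337), ring (246,384), weight (110,62) and vial (80,175). I'll fit the tube axis, slot direction and plate from the depth.

Run:
```python
from h import *
c=dict(np.load("w2.npz")); X=cloud(c); f=c["frame"].astype(int)
def circ(P):
    A=np.c_[2*P,np.ones(len(P))]; s=np.linalg.lstsq(A,(P**2).sum(1),rcond=None)[0]; return s[:2],np.sqrt(s[2]+s[:2]@s[:2])
w=X[150:270,260:390].reshape(-1,3); w=w[np.linalg.norm(w[:,:2]-[.584,-.2485],axis=1)<.036]
rim=w[(w[:,2]>.044)&(w[:,2]<.065)]; print("rim",len(rim),np.median(rim[:,2]))
ce,r=circ(rim[:,:2]); print("rim fit",ce,r)
a,b=rim[rim[:,1]>-.2485],rim[rim[:,1]<=-.2485]; print(len(a),len(b),a.mean(0),b.mean(0))
def mid(q): return np.percentile(q,[2,98],axis=0).mean(0)
for q in (a,b):
    t=np.unwrap(np.arctan2(*(q[:,:2]-[.584,-.2485]).T[::-1])); print("arc ang deg",np.degrees(np.percentile(t,[1,50,99])))
# image-based circles: foot, discs
g=cv2.cvtColor(c["frame"],cv2.COLOR_RGB2GRAY)
for k,z,m in (("red",.012,(f[...,0]>170)&(f[...,1]<90)&(np.arange(640)<300)),("teal",.012,(f[...,1]>120)&(f[...,0]<80)),
              ("foot",.014,(X[...,2]>.0115)&(X[...,2]<.022)&(np.hypot(X[...,0]-.584,X[...,1]+.2485)<.036))):
    P=X[m]; lo,hi=np.percentile(P,1,0),np.percentile(P,99,0); print(k,((lo+hi)/2).round(4),(hi-lo).round(4))
# plate
P=X[...,2]; m=((f.max(2)<110)&(abs(f[...,2]-f[...,0])<22)&(np.hypot(X[...,0]-.584,X[...,1]+.2)<.13)&(X[...,2]<.02)&(X[...,2]>.005))
m=cv2.morphologyEx(m.astype(np.uint8),cv2.MORPH_OPEN,np.ones((5,5)))
cs=max(cv2.findContours(m,0,1)[0],key=cv2.contourArea); q=np.array([ray(c,u,v,.010)[:2] for u,v in cs[:,0]]); R_=cv2.minAreaRect(q.astype(np.float32)); print("plate",R_)
```

```text
rim 627 0.05036161502742825
rim fit [ 0.58543711 -0.24875621] 0.024993293361331236
283 344 [ 0.58210159 -0.22564654  0.05010686] [ 0.58864087 -0.27200822  0.04959176]
arc ang deg [ 59.87032466  95.19612707 130.92332331]
arc ang deg [-112.53203556  -79.23404181  -46.65893691]
red [ 0.4289 -0.381   0.0111] [0.1008 0.3192 0.0045]
teal [ 0.5412 -0.343   0.0116] [0.0376 0.0364 0.0039]
foot [ 0.5854 -0.2464  0.0157] [0.06   0.0552 0.0074]
plate ((0.5886192917823792, -0.20396119356155396), (0.1687471866607666, 0.10953952372074127), 85.92780303955078)
```

The tube axis is at (0.5855,-0.2487) and its x axis is turned +8°. The plate centre is (0.5886,-0.204), turned -4°, and its tube position agrees with the fit. The vial therefore goes to (0.592,-0.159). I'm turning to the slot direction and going over the spacer.

Call:
step_arm([
  {"tx": 0, "ty": 0, "tz": 0, "wx": 0, "wy": 0, "wz": -4.2, "gripper": 0.3},
  {"tx": 0, "ty": 0, "tz": 0, "wx": 0, "wy": 0, "wz": -4.2, "gripper": 0.3},
  {"tx": -4.5, "ty": -33.4, "tz": 0, "wx": 0, "wy": 0, "wz": 0, "gripper": 0.3},
  {"tx": -4.5, "ty": -33.4, "tz": 0, "wx": 0, "wy": 0, "wz": 0, "gripper": 0.3},
  {"tx": -4.5, "ty": -33.4, "tz": 0, "wx": 0, "wy": 0, "wz": 0, "gripper": 0.3},
  {"tx": -4.5, "ty": -33.4, "tz": 0, "wx": 0, "wy": 0, "wz": 0, "gripper": 0.3},
  {"tx": -4.5, "ty": -33.4, "tz": 0, "wx": 0, "wy": 0, "wz": 0, "gripper": 0.3},
  {"tx": -4.5, "ty": -33.4, "tz": 0, "wx": 0, "wy": 0, "wz": 0, "gripper": 0.3},
  {"tx": 0, "ty": 0, "tz": 35, "wx": 0, "wy": 0, "wz": 0, "gripper": 0.3},
  {"tx": 0, "ty": 0, "tz": 35, "wx": 0, "wy": 0, "wz": 0, "gripper": 0.3},
  {"tx": 0, "ty": 0, "tz": 35, "wx": 0, "wy": 0, "wz": 0, "gripper": 0.3},
  {"tx": 0, "ty": 0, "tz": 35, "wx": 0, "wy": 0, "wz": 0, "gripper": 0.3},
])

```text
time: 3.2
tool_pos: [0.3889, -0.3033, 0.0902]
orientation: [2.059, 2.371, 0.0]
force: [0.8, -0.9, -0.9]
grip_width: 0.0553
gripper_force: 0.0
```

Call:
step_arm([
  {"tx": 0, "ty": 0, "tz": 0, "wx": 0, "wy": 0, "wz": 0, "gripper": 0.3},
  {"tx": 0, "ty": 0, "tz": 0, "wx": 0, "wy": 0, "wz": 0, "gripper": 0.3},
])

```text
time: 3.37
tool_pos: [0.3887, -0.3029, 0.0909]
orientation: [-2.056, -2.372, -0.0]
force: [0.8, -0.2, 0.6]
grip_width: 0.0555
gripper_force: 0.0
```

```bash
cat >> h.py <<'E'
def delta(p):
    T=tool(); return (1000*(T[:3,:3].T@(np.asarray(p)-T[:3,3]))).round(1)
def top(c,zmin,zmax,near,r=.03):
    X=cloud(c); m=(X[...,2]>zmin)&(X[...,2]<zmax)&(np.hypot(X[...,0]-near[0],X[...,1]-near[1])<r)
    P=X[m]; e=[]
    (x,y),rad=cv2.minEnclosingCircle(P[:,:2].astype(np.float32)); lo,hi=np.percentile(P,1,0),np.percentile(P,99,0)
    print("n",m.sum(),"enc",round(x,4),round(y,4),round(rad,4),"box",((lo+hi)/2).round(4),(hi-lo).round(4)); return np.array([(lo+hi)/2])[0]
E
python3 - <<'E'
from h import *
c=cam("wrist","w3.png"); print(tool().round(4))
p=top(c,.012,.024,(.3885,-.3025)); print(delta([p[0],p[1],.004]))
E
```

```text
[[-1.422e-01  9.898e-01  5.000e-04  3.895e-01]
 [ 9.898e-01  1.422e-01 -4.000e-04 -3.036e-01]
 [-5.000e-04  4.000e-04 -1.000e+00  9.290e-02]
 [ 0.000e+00  0.000e+00  0.000e+00  1.000e+00]]
n 1740 enc 0.3888 -0.3021 0.0201 box [ 0.3885 -0.3019  0.0157] [0.0377 0.0383 0.0068]
[ 1.9 -0.8 88.9]
```

View pics/w3.png

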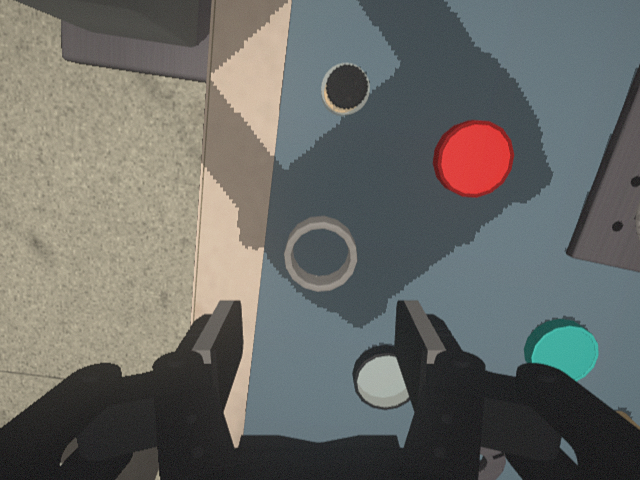

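The picture shows the spacer centred between the fingers at (320,253), with the lens at (385,378) clear of the fingertips. I'm checking how far the tips reach at this opening.

Run:
```python
from h import *
c=cam("wrist"); X=cloud(c); T=tool()
L=(X-T[:3,3])@T[:3,:3]
for u0,u1 in ((180,243),(396,460)):
    q=L[290:400,u0:u1].reshape(-1,3); q=q[(q[:,2]<.03)&(q[:,2]>-.06)]; print(len(q),np.percentile(q[:,2],[50,95,99,100]).round(4), q[q[:,2]>np.percentile(q[:,2],95)].mean(0).round(4))
print(T[:3,3])
```

```text
4638 [-0.0317 -0.0093 -0.005  -0.0027] [ 0.0027 -0.0296 -0.0068]
4700 [-0.032  -0.0098 -0.006  -0.0028] [ 0.0041  0.0277 -0.0074]
[ 0.38997488 -0.30396751  0.09381252]
```

Call:
step_arm([
  {"tx": 2, "ty": -1, "tz": 30, "wx": 0, "wy": 0, "wz": 0, "gripper": 0.3},
  {"tx": 0, "ty": 0, "tz": 30, "wx": 0, "wy": 0, "wz": 0, "gripper": 0.3},
  {"tx": 0, "ty": 0, "tz": 14, "wx": 0, "wy": 0, "wz": 0, "gripper": 0.3},
  {"tx": 0, "ty": 0, "tz": 7, "wx": 0, "wy": 0, "wz": 0, "gripper": 0.3},
  {"tx": 0, "ty": 0, "tz": 5, "wx": 0, "wy": 0, "wz": 0, "gripper": 0.3},
  {"tx": 0, "ty": 0, "tz": 2, "wx": 0, "wy": 0, "wz": 0, "gripper": 0.3},
  {"tx": 0, "ty": 0, "tz": 0, "wx": 0, "wy": 0, "wz": 0, "gripper": 0.3},
  {"tx": 0, "ty": 0, "tz": 0, "wx": 0, "wy": 0, "wz": 0, "gripper": 0.3},
])

```text
time: 4.13
tool_pos: [0.3885, -0.302, 0.0047]
orientation: [2.055, 2.374, 0.0]
force: [0.0, 0.5, 0.8]
grip_width: 0.0555
gripper_force: 0.0
```

Call:
step_arm([
  {"tx": 0, "ty": 0, "tz": 0, "wx": 0, "wy": 0, "wz": 0, "gripper": -0.3},
  {"tx": 0, "ty": 0, "tz": 0, "wx": 0, "wy": 0, "wz": 0, "gripper": -0.3},
  {"tx": 0, "ty": 0, "tz": 0, "wx": 0, "wy": 0, "wz": 0, "gripper": -0.3},
  {"tx": 0, "ty": 0, "tz": 0, "wx": 0, "wy": 0, "wz": 0, "gripper": -0.3},
  {"tx": 0, "ty": 0, "tz": 0, "wx": 0, "wy": 0, "wz": 0, "gripper": -0.3},
  {"tx": 0, "ty": 0, "tz": 0, "wx": 0, "wy": 0, "wz": 0, "gripper": -0.3},
], newtons=30)

```text
time: 4.63
tool_pos: [0.3883, -0.3018, 0.0044]
orientation: [2.055, 2.374, 0.0]
force: [-1.3, 1.2, 7.2]
grip_width: 0.0384
gripper_force: 29.8
```

Call:
step_arm([
  {"tx": 0, "ty": 0, "tz": -10, "wx": 0, "wy": 0, "wz": 0, "gripper": -0.3},
  {"tx": 0, "ty": 0, "tz": -35, "wx": 0, "wy": 0, "wz": 0, "gripper": -0.3},
  {"tx": 0, "ty": 0, "tz": -35, "wx": 0, "wy": 0, "wz": 0, "gripper": -0.3},
  {"tx": 0, "ty": 0, "tz": -20, "wx": 0, "wy": 0, "wz": 0, "gripper": -0.3},
  {"tx": 4.2, "ty": 33.8, "tz": 0, "wx": 0, "wy": 0, "wz": 0, "gripper": -0.3},
  {"tx": 4.2, "ty": 33.8, "tz": 0, "wx": 0, "wy": 0, "wz": 0, "gripper": -0.3},
  {"tx": 4.2, "ty": 33.8, "tz": 0, "wx": 0, "wy": 0, "wz": 0, "gripper": -0.3},
  {"tx": 4.2, "ty": 33.8, "tz": 0, "wx": 0, "wy": 0, "wz": 0, "gripper": -0.3},
  {"tx": 4.2, "ty": 33.8, "tz": 0, "wx": 0, "wy": 0, "wz": 0, "gripper": -0.3},
  {"tx": 4.2, "ty": 33.8, "tz": 0, "wx": 0, "wy": 0, "wz": 0, "gripper": -0.3},
  {"tx": 0, "ty": 0, "tz": 0, "wx": 0, "wy": 0, "wz": 0, "gripper": -0.3},
  {"tx": 0, "ty": 0, "tz": 0, "wx": 0, "wy": 0, "wz": 0, "gripper": -0.3},
])

```text
time: 5.63
tool_pos: [0.586, -0.2468, 0.1035]
orientation: [-2.054, -2.377, 0.0]
force: [-0.6, -0.3, -0.3]
grip_width: 0.0378
gripper_force: 30.6
```

```bash
cat >> h.py <<'E'
def look(save):
    """wrist view: tube rim fit and held part's box in the tool frame"""
    c=cam("wrist",save); X=cloud(c); T=tool(); f=X
    rim=X[(X[...,2]>.040)&(X[...,2]<.058)&(np.hypot(X[...,0]-.5855,X[...,1]+.2487)<.036)]
    A=np.c_[2*rim[:,:2],np.ones(len(rim))]; s=np.linalg.lstsq(A,(rim[:,:2]**2).sum(1),rcond=None)[0]
    print("rim",len(rim),s[:2].round(4),np.sqrt(s[2]+s[:2]@s[:2]).round(4),rim[:,2].max().round(4))
    a=rim[rim[:,1]>s[1]].mean(0);b=rim[rim[:,1]<s[1]].mean(0); print("arc axis deg",np.degrees(np.arctan2(*(a-b)[1::-1])).round(1),"tool y deg",np.degrees(np.arctan2(T[1,1],T[0,1])).round(1))
    L=(X-T[:3,3])@T[:3,:3]; m=(abs(L[...,1])<.0185)&(abs(L[...,0])<.03)&(L[...,2]>-.03)&(L[...,2]<.015); P=L[m]
    if len(P): lo,hi=np.percentile(P,1,0),np.percentile(P,99,0); print("held tool-frame",len(P),(1000*lo).round(1),(1000*hi).round(1))
    print("tool",T[:3,3].round(4)); return c
E
python3 - <<'E'
from h import *
look("w4.png")
c=cam("side"); cv2.imwrite("pics/s4.png",cv2.resize(c["frame"][200:320,230:390,::-1],(800,600),interpolation=cv2.INTER_CUBIC))
E
```

```text
rim 1837 [ 0.5854 -0.2483] 0.025 0.0533
arc axis deg 98.1 tool y deg 8.3
held tool-frame 6602 [-18.7 -17.9 -14.3] [19.4 18.   1.9]
tool [ 0.585  -0.2472  0.1036]
```

View pics/w4.png

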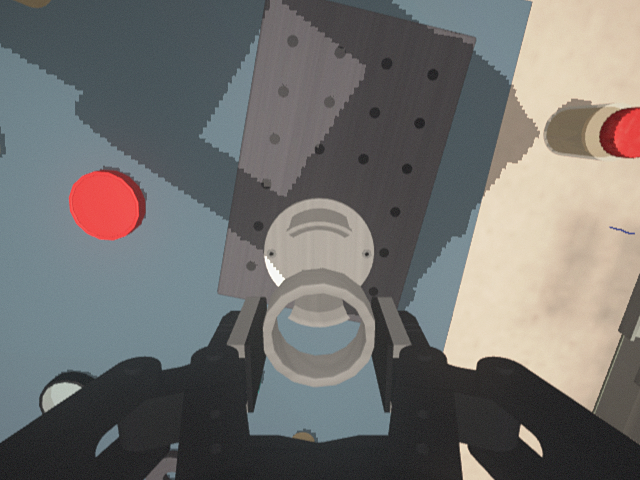

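The spacer is held level and centred, with its bottom 2 mm past the TCP, and the slots line up to within 0.3°. I'm lowering it now.

Call:
step_arm([
  {"tx": -1.4, "ty": 0, "tz": 25, "wx": 0, "wy": 0, "wz": 0, "gripper": -0.3},
  {"tx": 0, "ty": 0, "tz": 15, "wx": 0, "wy": 0, "wz": 0, "gripper": -0.3},
  {"tx": 0, "ty": 0, "tz": 8, "wx": 0, "wy": 0, "wz": 0, "gripper": -0.3},
  {"tx": 0, "ty": 0, "tz": 8, "wx": 0, "wy": 0, "wz": 0, "gripper": -0.3},
  {"tx": 0, "ty": 0, "tz": 7, "wx": 0, "wy": 0, "wz": 0, "gripper": -0.3},
  {"tx": 0, "ty": 0, "tz": 7, "wx": 0, "wy": 0, "wz": 0, "gripper": -0.3},
  {"tx": 0, "ty": 0, "tz": 7, "wx": 0, "wy": 0, "wz": 0, "gripper": -0.3},
  {"tx": 0, "ty": 0, "tz": 5, "wx": 0, "wy": 0, "wz": 0, "gripper": -0.3},
  {"tx": 0, "ty": 0, "tz": 3, "wx": 0, "wy": 0, "wz": 0, "gripper": -0.3},
  {"tx": 0, "ty": 0, "tz": 1, "wx": 0, "wy": 0, "wz": 0, "gripper": -0.3},
  {"tx": 0, "ty": 0, "tz": 0, "wx": 0, "wy": 0, "wz": 0, "gripper": -0.3},
  {"tx": 0, "ty": 0, "tz": 0, "wx": 0, "wy": 0, "wz": 0, "gripper": -0.3},
])

```text
time: 6.73
tool_pos: [0.5854, -0.2489, 0.0176]
orientation: [2.056, 2.375, 0.0]
force: [0.0, -0.2, -0.4]
grip_width: 0.0383
gripper_force: 30.7
```

Call:
step_arm([
  {"tx": 0, "ty": 0, "tz": 0.9, "wx": 0, "wy": 0, "wz": 0, "gripper": -0.3},
  {"tx": 0, "ty": 0, "tz": 0, "wx": 0, "wy": 0, "wz": 0, "gripper": 0.3},
  {"tx": 0, "ty": 0, "tz": 0, "wx": 0, "wy": 0, "wz": 0, "gripper": 0.3},
  {"tx": 0, "ty": 0, "tz": 0, "wx": 0, "wy": 0, "wz": 0, "gripper": 0.3},
  {"tx": 0, "ty": 0, "tz": 0, "wx": 0, "wy": 0, "wz": 0, "gripper": 0.3},
  {"tx": 0, "ty": 0, "tz": 0, "wx": 0, "wy": 0, "wz": 0, "gripper": 0.3},
  {"tx": 0, "ty": 0, "tz": -15, "wx": 0, "wy": 0, "wz": 0, "gripper": 0.3},
  {"tx": 0, "ty": 0, "tz": -25, "wx": 0, "wy": 0, "wz": 0, "gripper": 0.3},
  {"tx": 0, "ty": 0, "tz": -25, "wx": 0, "wy": 0, "wz": 0, "gripper": 0.3},
  {"tx": 0, "ty": 0, "tz": -20, "wx": 0, "wy": 0, "wz": 0, "gripper": 0.3},
  {"tx": 0, "ty": 0, "tz": 0, "wx": 0, "wy": 0, "wz": 0, "gripper": 0.3},
  {"tx": 0, "ty": 0, "tz": 0, "wx": 0, "wy": 0, "wz": 0, "gripper": 0.3},
])

```text
time: 7.73
tool_pos: [0.5858, -0.2491, 0.1038]
orientation: [2.054, 2.373, 0.001]
force: [0.0, 0.6, -0.2]
grip_width: 0.0553
gripper_force: 0.0
```

Run:
```python
from h import *
c=look("w5.png"); X=cloud(c)
m=(np.hypot(X[...,0]-.5854,X[...,1]+.2487)<.0215); 
P=X[m&(X[...,2]>.024)&(X[...,2]<.036)]; (x,y),r=cv2.minEnclosingCircle(P[:,:2].astype(np.float32)); print("spacer top",len(P),x,y,r,np.median(P[:,2])); A=np.c_[P[:,:2],np.ones(len(P))]; print(np.linalg.lstsq(A,P[:,2],rcond=None)[0])
```

```text
rim 1819 [ 0.5854 -0.2483] 0.0249 0.0536
arc axis deg 98.0 tool y deg 8.2
tool [ 0.5853 -0.2489  0.1022]
spacer top 1515 0.5847600102424622 -0.24974177777767181 0.0200116615742445 0.029558868022655588
[-0.00495828  0.0270811   0.03894619]
```

The spacer is seated: top at 0.0296 against 0.030 expected, level and centred to about 1 mm. The lens is next.

Call:
step_arm([
  {"tx": -17.6, "ty": -27.1, "tz": 0, "wx": 0, "wy": 0, "wz": 0, "gripper": 0.3},
  {"tx": -17.6, "ty": -27.1, "tz": 0, "wx": 0, "wy": 0, "wz": 0, "gripper": 0.3},
  {"tx": -17.6, "ty": -27.1, "tz": 0, "wx": 0, "wy": 0, "wz": 0, "gripper": 0.3},
  {"tx": -17.6, "ty": -27.1, "tz": 0, "wx": 0, "wy": 0, "wz": 0, "gripper": 0.3},
  {"tx": -17.6, "ty": -27.1, "tz": 0, "wx": 0, "wy": 0, "wz": 0, "gripper": 0.3},
  {"tx": -17.6, "ty": -27.1, "tz": 0, "wx": 0, "wy": 0, "wz": 0, "gripper": 0.3},
  {"tx": 0, "ty": 0, "tz": 10, "wx": 0, "wy": 0, "wz": 0, "gripper": 0.3},
  {"tx": 0, "ty": 0, "tz": 0, "wx": 0, "wy": 0, "wz": 0, "gripper": 0.3},
  {"tx": 0, "ty": 0, "tz": 0, "wx": 0, "wy": 0, "wz": 0, "gripper": 0.3},
])

```text
time: 8.53
tool_pos: [0.4391, -0.3762, 0.0903]
orientation: [-2.055, -2.373, -0.0]
force: [0.6, 0.1, 0.1]
grip_width: 0.0557
gripper_force: 0.0
```

Run:
```python
from h import *
c=cam("wrist","w6.png"); print(tool().round(4)[:3,3])
p=top(c,.0075,.02,(.439,-.376)); print(delta([p[0],p[1],.003]))
# colour cross-check: dark edge + disc vs blue mat, seen on z=.012
f=c["frame"].astype(int); m=((f[...,2]-f[...,0])<18).astype(np.uint8); m=cv2.morphologyEx(m,cv2.MORPH_OPEN,np.ones((3,3)))
for q in cv2.findContours(m,0,1)[0]:
    if 2500<cv2.contourArea(q)<9000: (u,v),r=cv2.minEnclosingCircle(q); print(u,v,r,ray(c,u,v,.007))
```

```text
[ 0.4397 -0.376   0.0909]
n 3887 enc 0.4398 -0.3768 0.0202 box [ 0.4396 -0.3762  0.011 ] [0.0367 0.0372 0.0039]
[-0.2 -0.1 87.9]
```

View pics/w6.png

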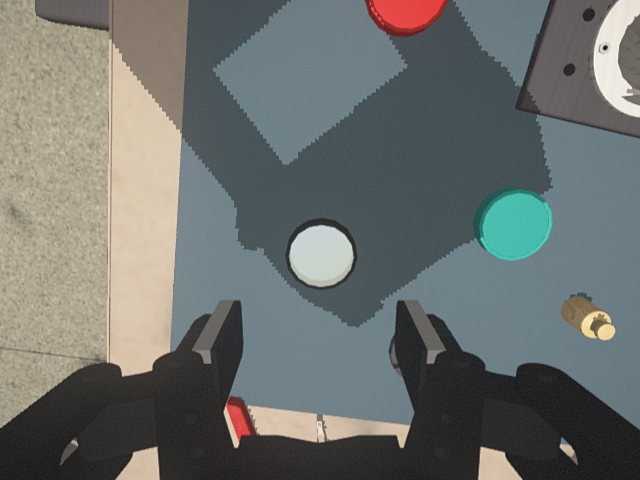

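The lens (clear, dark edge) is centred at (321,254), while the turquoise decoy is off at (513,222). I'm going down to grasp it.

Call:
step_arm([
  {"tx": 0, "ty": 0, "tz": 30, "wx": 0, "wy": 0, "wz": 0, "gripper": 0.3},
  {"tx": 0, "ty": 0, "tz": 30, "wx": 0, "wy": 0, "wz": 0, "gripper": 0.3},
  {"tx": 0, "ty": 0, "tz": 14, "wx": 0, "wy": 0, "wz": 0, "gripper": 0.3},
  {"tx": 0, "ty": 0, "tz": 7, "wx": 0, "wy": 0, "wz": 0, "gripper": 0.3},
  {"tx": 0, "ty": 0, "tz": 5, "wx": 0, "wy": 0, "wz": 0, "gripper": 0.3},
  {"tx": 0, "ty": 0, "tz": 2.5, "wx": 0, "wy": 0, "wz": 0, "gripper": 0.3},
  {"tx": 0, "ty": 0, "tz": 0, "wx": 0, "wy": 0, "wz": 0, "gripper": 0.3},
  {"tx": 0, "ty": 0, "tz": 0, "wx": 0, "wy": 0, "wz": 0, "gripper": 0.3},
])

```text
time: 9.25
tool_pos: [0.4399, -0.377, 0.0041]
orientation: [2.055, 2.374, -0.0]
force: [0.6, -1.1, 0.4]
grip_width: 0.0555
gripper_force: 0.0
```

Call:
step_arm([
  {"tx": 0, "ty": 0, "tz": 0, "wx": 0, "wy": 0, "wz": 0, "gripper": -0.3},
  {"tx": 0, "ty": 0, "tz": 0, "wx": 0, "wy": 0, "wz": 0, "gripper": -0.3},
  {"tx": 0, "ty": 0, "tz": 0, "wx": 0, "wy": 0, "wz": 0, "gripper": -0.3},
  {"tx": 0, "ty": 0, "tz": 0, "wx": 0, "wy": 0, "wz": 0, "gripper": -0.3},
  {"tx": 0, "ty": 0, "tz": 0, "wx": 0, "wy": 0, "wz": 0, "gripper": -0.3},
  {"tx": 0, "ty": 0, "tz": 0, "wx": 0, "wy": 0, "wz": 0, "gripper": -0.3},
], newtons=30)

```text
time: 9.75
tool_pos: [0.4398, -0.377, 0.0042]
orientation: [2.055, 2.374, -0.0]
force: [-2.1, 2.8, 6.1]
grip_width: 0.038
gripper_force: 29.3
```

Call:
step_arm([
  {"tx": 0, "ty": 0, "tz": -10, "wx": 0, "wy": 0, "wz": 0, "gripper": -0.3},
  {"tx": 0, "ty": 0, "tz": -35, "wx": 0, "wy": 0, "wz": 0, "gripper": -0.3},
  {"tx": 0, "ty": 0, "tz": -35, "wx": 0, "wy": 0, "wz": 0, "gripper": -0.3},
  {"tx": 0, "ty": 0, "tz": -20, "wx": 0, "wy": 0, "wz": 0, "gripper": -0.3},
  {"tx": 17.7, "ty": 27, "tz": 0, "wx": 0, "wy": 0, "wz": 0, "gripper": -0.3},
  {"tx": 17.7, "ty": 27, "tz": 0, "wx": 0, "wy": 0, "wz": 0, "gripper": -0.3},
  {"tx": 17.7, "ty": 27, "tz": 0, "wx": 0, "wy": 0, "wz": 0, "gripper": -0.3},
  {"tx": 17.7, "ty": 27, "tz": 0, "wx": 0, "wy": 0, "wz": 0, "gripper": -0.3},
  {"tx": 17.7, "ty": 27, "tz": 0, "wx": 0, "wy": 0, "wz": 0, "gripper": -0.3},
  {"tx": 17.7, "ty": 27, "tz": 0, "wx": 0, "wy": 0, "wz": 0, "gripper": -0.3},
  {"tx": 0, "ty": 0, "tz": 0, "wx": 0, "wy": 0, "wz": 0, "gripper": -0.3},
  {"tx": 0, "ty": 0, "tz": 0, "wx": 0, "wy": 0, "wz": 0, "gripper": -0.3},
])

```text
time: 10.75
tool_pos: [0.5854, -0.2473, 0.1036]
orientation: [2.053, 2.377, 0.0]
force: [-0.3, 0.1, -0.2]
grip_width: 0.0383
gripper_force: 30.4
```

Run:
```python
from h import *
c=look("w7.png"); T=tool(); L=(cloud(c)-T[:3,3])@T[:3,:3]
P=L[(np.hypot(L[...,0],L[...,1])<.0185)&(L[...,2]>-.02)&(L[...,2]<.01)]; A=np.c_[P[:,:2],np.ones(len(P))]; print("plane",np.linalg.lstsq(A,P[:,2],rcond=None)[0].round(4))
```

```text
rim 744 [ 0.5834 -0.2343] 0.0128 0.054
arc axis deg nan tool y deg 8.3
held tool-frame 9419 [-17.1 -17.7  -8.6] [20.6 17.8  0.7]
tool [ 0.5847 -0.248   0.1035]
plane [ 0.0016  0.0013 -0.0073]h.py:31: RuntimeWarning: Mean of empty slice.
  a=rim[rim[:,1]>s[1]].mean(0);b=rim[rim[:,1]<s[1]].mean(0); print("arc axis deg",np.degrees(np.arctan2(*(a-b)[1::-1])).round(1),"tool y deg",np.degrees(np.arctan2(T[1,1],T[0,1])).round(1))
  ret = um.true_divide(
```

Call:
step_arm([
  {"tx": -1.9, "ty": 0.2, "tz": 20, "wx": 0, "wy": 0, "wz": 0, "gripper": -0.3},
  {"tx": 0, "ty": 0, "tz": 12, "wx": 0, "wy": 0, "wz": 0, "gripper": -0.3},
  {"tx": 0, "ty": 0, "tz": 8, "wx": 0, "wy": 0, "wz": 0, "gripper": -0.3},
  {"tx": 0, "ty": 0, "tz": 7, "wx": 0, "wy": 0, "wz": 0, "gripper": -0.3},
  {"tx": 0, "ty": 0, "tz": 7, "wx": 0, "wy": 0, "wz": 0, "gripper": -0.3},
  {"tx": 0, "ty": 0, "tz": 7, "wx": 0, "wy": 0, "wz": 0, "gripper": -0.3},
  {"tx": 0, "ty": 0, "tz": 5, "wx": 0, "wy": 0, "wz": 0, "gripper": -0.3},
  {"tx": 0, "ty": 0, "tz": 3, "wx": 0, "wy": 0, "wz": 0, "gripper": -0.3},
  {"tx": 0, "ty": 0, "tz": 1, "wx": 0, "wy": 0, "wz": 0, "gripper": -0.3},
  {"tx": 0, "ty": 0, "tz": 0.5, "wx": 0, "wy": 0, "wz": 0, "gripper": -0.3},
  {"tx": 0, "ty": 0, "tz": 0, "wx": 0, "wy": 0, "wz": 0, "gripper": -0.3},
  {"tx": 0, "ty": 0, "tz": 0, "wx": 0, "wy": 0, "wz": 0, "gripper": -0.3},
])

```text
time: 11.8
tool_pos: [0.5852, -0.2503, 0.0328]
orientation: [2.056, 2.375, 0.0]
force: [-0.4, 0.3, -0.2]
grip_width: 0.0384
gripper_force: 30.4
```

Call:
step_arm([
  {"tx": 0, "ty": 0, "tz": 0.7, "wx": 0, "wy": 0, "wz": 0, "gripper": -0.3},
  {"tx": 0, "ty": 0, "tz": 0, "wx": 0, "wy": 0, "wz": 0, "gripper": 0.3},
  {"tx": 0, "ty": 0, "tz": 0, "wx": 0, "wy": 0, "wz": 0, "gripper": 0.3},
  {"tx": 0, "ty": 0, "tz": 0, "wx": 0, "wy": 0, "wz": 0, "gripper": 0.3},
  {"tx": 0, "ty": 0, "tz": 0, "wx": 0, "wy": 0, "wz": 0, "gripper": 0.3},
  {"tx": 0, "ty": 0, "tz": 0, "wx": 0, "wy": 0, "wz": 0, "gripper": 0.3},
  {"tx": 0, "ty": 0, "tz": -15, "wx": 0, "wy": 0, "wz": 0, "gripper": 0.3},
  {"tx": 0, "ty": 0, "tz": -25, "wx": 0, "wy": 0, "wz": 0, "gripper": 0.3},
  {"tx": 0, "ty": 0, "tz": -20, "wx": 0, "wy": 0, "wz": 0, "gripper": 0.3},
  {"tx": 0, "ty": 0, "tz": -10, "wx": 0, "wy": 0, "wz": 0, "gripper": 0.3},
  {"tx": 0, "ty": 0, "tz": 0, "wx": 0, "wy": 0, "wz": 0, "gripper": 0.3},
  {"tx": 0, "ty": 0, "tz": 0, "wx": 0, "wy": 0, "wz": 0, "gripper": 0.3},
])

```text
time: 12.8
tool_pos: [0.585, -0.2502, 0.102]
orientation: [2.056, 2.375, 0.0]
force: [-0.3, -0.5, -1.2]
grip_width: 0.0559
gripper_force: 0.0
```

```bash
cat >> h.py <<'E'
def seat(c,lo,hi,rr=.0215):
    X=cloud(c); P=X[(np.hypot(X[...,0]-.5854,X[...,1]+.2487)<rr)&(X[...,2]>lo)&(X[...,2]<hi)]
    (x,y),r=cv2.minEnclosingCircle(P[:,:2].astype(np.float32)); print("seat",len(P),round(x,4),round(y,4),round(r,4),np.median(P[:,2]).round(4),np.linalg.lstsq(np.c_[P[:,:2],np.ones(len(P))],P[:,2],rcond=None)[0][:2].round(3))
E
python3 - <<'E'
from h import *
c=look("w8.png"); seat(c,.034,.046,.0195); seat(c,.02,.036)
E
```

```text
rim 2744 [ 0.5859 -0.2488] 0.0221 0.0534
arc axis deg 97.2 tool y deg 8.2
tool [ 0.5847 -0.25    0.1009]
seat 4208 0.5854 -0.2487 0.0196 0.0394 [-0.001 -0.009]
seat 178 0.5841 -0.2435 0.019 0.0316 [-0.069  0.548]
```

View pics/w8.png

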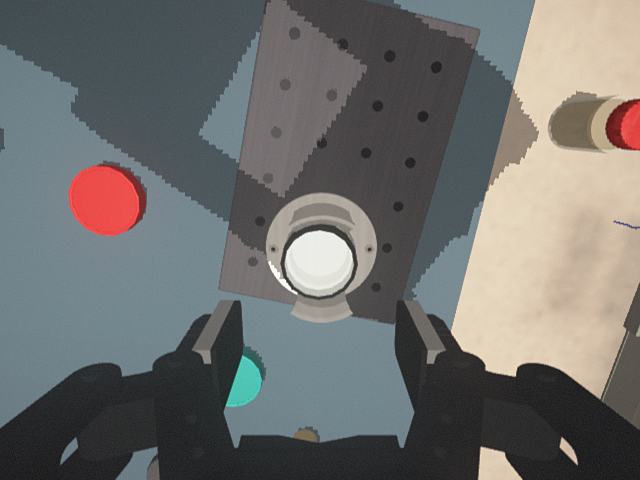

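The lens lies level in the tube at (320,258), top at 0.0394 against 0.040 expected. Now the ring.

Call:
step_arm([
  {"tx": -27.7, "ty": -16.8, "tz": 0, "wx": 0, "wy": 0, "wz": 0, "gripper": 0.3},
  {"tx": -27.7, "ty": -16.8, "tz": 0, "wx": 0, "wy": 0, "wz": 0, "gripper": 0.3},
  {"tx": -27.7, "ty": -16.8, "tz": 0, "wx": 0, "wy": 0, "wz": 0, "gripper": 0.3},
  {"tx": -27.7, "ty": -16.8, "tz": 0, "wx": 0, "wy": 0, "wz": 0, "gripper": 0.3},
  {"tx": -27.7, "ty": -16.8, "tz": 0, "wx": 0, "wy": 0, "wz": 0, "gripper": 0.3},
  {"tx": -27.7, "ty": -16.8, "tz": 0, "wx": 0, "wy": 0, "wz": 0, "gripper": 0.3},
  {"tx": 0, "ty": 0, "tz": 10, "wx": 0, "wy": 0, "wz": 0, "gripper": 0.3},
  {"tx": 0, "ty": 0, "tz": 0, "wx": 0, "wy": 0, "wz": 0, "gripper": 0.3},
  {"tx": 0, "ty": 0, "tz": 0, "wx": 0, "wy": 0, "wz": 0, "gripper": 0.3},
])

```text
time: 13.6
tool_pos: [0.5085, -0.4284, 0.0898]
orientation: [-2.054, -2.373, -0.0]
force: [-0.1, 0.0, 0.0]
grip_width: 0.0555
gripper_force: 0.0
```

Run:
```python
from h import *
c=cam("wrist","w9.png"); p=top(c,.006,.018,(.508,-.4285)); print(tool()[:3,3].round(4),delta([p[0],p[1],.002]))
```

```text
n 3325 enc 0.5089 -0.4294 0.02 box [ 0.5089 -0.4289  0.0091] [0.0368 0.037  0.0043]
[ 0.509  -0.4282  0.0907] [-0.9 -0.1 88.7]
```

View pics/w9.png

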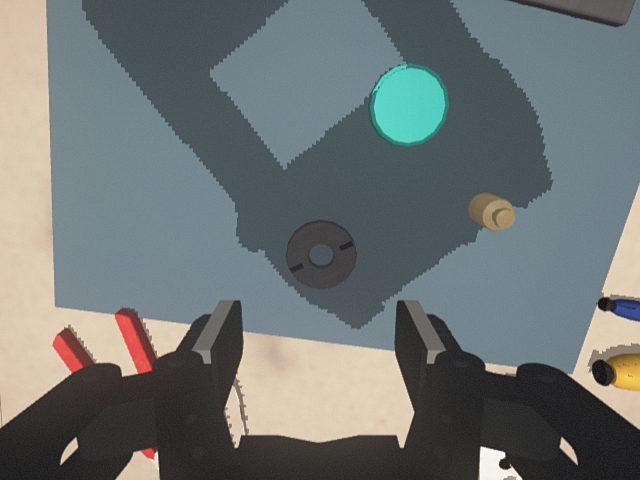

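The ring is at (321,254) with its small hole and slots, and the small weight at (492,212) is well clear of the fingers.

Call:
step_arm([
  {"tx": -1, "ty": 0, "tz": 30, "wx": 0, "wy": 0, "wz": 0, "gripper": 0.3},
  {"tx": 0, "ty": 0, "tz": 30, "wx": 0, "wy": 0, "wz": 0, "gripper": 0.3},
  {"tx": 0, "ty": 0, "tz": 14, "wx": 0, "wy": 0, "wz": 0, "gripper": 0.3},
  {"tx": 0, "ty": 0, "tz": 7, "wx": 0, "wy": 0, "wz": 0, "gripper": 0.3},
  {"tx": 0, "ty": 0, "tz": 5, "wx": 0, "wy": 0, "wz": 0, "gripper": 0.3},
  {"tx": 0, "ty": 0, "tz": 2, "wx": 0, "wy": 0, "wz": 0, "gripper": 0.3},
  {"tx": 0, "ty": 0, "tz": 0, "wx": 0, "wy": 0, "wz": 0, "gripper": 0.3},
  {"tx": 0, "ty": 0, "tz": 0, "wx": 0, "wy": 0, "wz": 0, "gripper": 0.3},
])

```text
time: 14.32
tool_pos: [0.5097, -0.4305, 0.005]
orientation: [2.055, 2.374, -0.0]
force: [-0.5, -0.2, -0.1]
grip_width: 0.0557
gripper_force: 0.0
```

Call:
step_arm([
  {"tx": 0, "ty": 0, "tz": 0, "wx": 0, "wy": 0, "wz": 0, "gripper": -0.3},
  {"tx": 0, "ty": 0, "tz": 0, "wx": 0, "wy": 0, "wz": 0, "gripper": -0.3},
  {"tx": 0, "ty": 0, "tz": 0, "wx": 0, "wy": 0, "wz": 0, "gripper": -0.3},
  {"tx": 0, "ty": 0, "tz": 0, "wx": 0, "wy": 0, "wz": 0, "gripper": -0.3},
  {"tx": 0, "ty": 0, "tz": 0, "wx": 0, "wy": 0, "wz": 0, "gripper": -0.3},
  {"tx": 0, "ty": 0, "tz": 0, "wx": 0, "wy": 0, "wz": 0, "gripper": -0.3},
], newtons=30)

```text
time: 14.82
tool_pos: [0.5096, -0.4304, 0.0051]
orientation: [2.055, 2.374, 0.0]
force: [-1.3, 2.9, 7.1]
grip_width: 0.0372
gripper_force: 29.3
```

The grip is a bit high for an 8 mm part, so I'm regripping 2.5 mm lower.

Call:
step_arm([
  {"tx": 0, "ty": 0, "tz": 0, "wx": 0, "wy": 0, "wz": 0, "gripper": 0.3},
  {"tx": 0, "ty": 0, "tz": 0, "wx": 0, "wy": 0, "wz": 0, "gripper": 0.3},
  {"tx": 0, "ty": 0, "tz": 0, "wx": 0, "wy": 0, "wz": 0, "gripper": 0.3},
  {"tx": 1, "ty": 0, "tz": 1.5, "wx": 0, "wy": 0, "wz": 0, "gripper": 0.3},
  {"tx": 0, "ty": 0, "tz": 1, "wx": 0, "wy": 0, "wz": 0, "gripper": 0.3},
  {"tx": 0, "ty": 0, "tz": 0, "wx": 0, "wy": 0, "wz": 0, "gripper": 0.3},
  {"tx": 0, "ty": 0, "tz": 0, "wx": 0, "wy": 0, "wz": 0, "gripper": -0.3},
  {"tx": 0, "ty": 0, "tz": 0, "wx": 0, "wy": 0, "wz": 0, "gripper": -0.3},
  {"tx": 0, "ty": 0, "tz": 0, "wx": 0, "wy": 0, "wz": 0, "gripper": -0.3},
  {"tx": 0, "ty": 0, "tz": 0, "wx": 0, "wy": 0, "wz": 0, "gripper": -0.3},
  {"tx": 0, "ty": 0, "tz": 0, "wx": 0, "wy": 0, "wz": 0, "gripper": -0.3},
  {"tx": 0, "ty": 0, "tz": 0, "wx": 0, "wy": 0, "wz": 0, "gripper": -0.3},
])

```text
time: 15.82
tool_pos: [0.5091, -0.4292, 0.0014]
orientation: [2.056, 2.375, -0.0]
force: [-0.8, 0.9, 3.1]
grip_width: 0.0382
gripper_force: 30.4
```

Call:
step_arm([
  {"tx": 0, "ty": 0, "tz": -10, "wx": 0, "wy": 0, "wz": 0, "gripper": -0.3},
  {"tx": 0, "ty": 0, "tz": -35, "wx": 0, "wy": 0, "wz": 0, "gripper": -0.3},
  {"tx": 0, "ty": 0, "tz": -35, "wx": 0, "wy": 0, "wz": 0, "gripper": -0.3},
  {"tx": 0, "ty": 0, "tz": -20, "wx": 0, "wy": 0, "wz": 0, "gripper": -0.3},
  {"tx": 28, "ty": 16.8, "tz": 0, "wx": 0, "wy": 0, "wz": 0, "gripper": -0.3},
  {"tx": 28, "ty": 16.8, "tz": 0, "wx": 0, "wy": 0, "wz": 0, "gripper": -0.3},
  {"tx": 28, "ty": 16.8, "tz": 0, "wx": 0, "wy": 0, "wz": 0, "gripper": -0.3},
  {"tx": 28, "ty": 16.8, "tz": 0, "wx": 0, "wy": 0, "wz": 0, "gripper": -0.3},
  {"tx": 28, "ty": 16.8, "tz": 0, "wx": 0, "wy": 0, "wz": 0, "gripper": -0.3},
  {"tx": 28, "ty": 16.8, "tz": 0, "wx": 0, "wy": 0, "wz": 0, "gripper": -0.3},
  {"tx": 0, "ty": 0, "tz": 0, "wx": 0, "wy": 0, "wz": 0, "gripper": -0.3},
  {"tx": 0, "ty": 0, "tz": 0, "wx": 0, "wy": 0, "wz": 0, "gripper": -0.3},
])

```text
time: 16.82
tool_pos: [0.5852, -0.247, 0.1018]
orientation: [2.053, 2.378, 0.0]
force: [0.3, -1.1, -0.0]
grip_width: 0.038
gripper_force: 30.4
```

Run:
```python
from h import *
c=cam("wrist","w10.png"); T=tool(); print(T[:3,3].round(4)); L=(cloud(c)-T[:3,3])@T[:3,:3]
P=L[(np.hypot(L[...,0],L[...,1])<.025)&(abs(L[...,1])<.0185)&(L[...,2]>-.016)&(L[...,2]<.006)]; lo,hi=np.percentile(P,1,0),np.percentile(P,99,0); print(lo.round(4),hi.round(4))
P=P[P[:,2]<np.median(P[:,2])+.003]; A=np.c_[P[:,:2],np.ones(len(P))]; print("plane",np.linalg.lstsq(A,P[:,2],rcond=None)[0].round(4))
```

```text
[ 0.5849 -0.2481  0.1017]
[-0.0172 -0.0178 -0.0098] [ 0.0201  0.0177 -0.0028]
plane [ 0.006  -0.     -0.0083]
```

Call:
step_arm([
  {"tx": -1.8, "ty": 0.2, "tz": 20, "wx": 0, "wy": 0, "wz": 0, "gripper": -0.3},
  {"tx": 0, "ty": 0, "tz": 10, "wx": 0, "wy": 0, "wz": 0, "gripper": -0.3},
  {"tx": 0, "ty": 0, "tz": 7, "wx": 0, "wy": 0, "wz": 0, "gripper": -0.3},
  {"tx": 0, "ty": 0, "tz": 7, "wx": 0, "wy": 0, "wz": 0, "gripper": -0.3},
  {"tx": 0, "ty": 0, "tz": 7, "wx": 0, "wy": 0, "wz": 0, "gripper": -0.3},
  {"tx": 0, "ty": 0, "tz": 5, "wx": 0, "wy": 0, "wz": 0, "gripper": -0.3},
  {"tx": 0, "ty": 0, "tz": 3, "wx": 0, "wy": 0, "wz": 0, "gripper": -0.3},
  {"tx": 0, "ty": 0, "tz": 1, "wx": 0, "wy": 0, "wz": 0, "gripper": -0.3},
  {"tx": 0, "ty": 0, "tz": 0.5, "wx": 0, "wy": 0, "wz": 0, "gripper": -0.3},
  {"tx": 0, "ty": 0, "tz": 0, "wx": 0, "wy": 0, "wz": 0, "gripper": -0.3},
  {"tx": 0, "ty": 0, "tz": 0, "wx": 0, "wy": 0, "wz": 0, "gripper": -0.3},
])

```text
time: 17.78
tool_pos: [0.5853, -0.2502, 0.0411]
orientation: [2.056, 2.375, 0.0]
force: [-0.4, 0.7, -1.1]
grip_width: 0.0379
gripper_force: 30.4
```

Call:
step_arm([
  {"tx": 0, "ty": 0, "tz": 1, "wx": 0, "wy": 0, "wz": 0, "gripper": -0.3},
  {"tx": 0, "ty": 0, "tz": 0, "wx": 0, "wy": 0, "wz": 0, "gripper": 0.3},
  {"tx": 0, "ty": 0, "tz": 0, "wx": 0, "wy": 0, "wz": 0, "gripper": 0.3},
  {"tx": 0, "ty": 0, "tz": 0, "wx": 0, "wy": 0, "wz": 0, "gripper": 0.3},
  {"tx": 0, "ty": 0, "tz": 0, "wx": 0, "wy": 0, "wz": 0, "gripper": 0.3},
  {"tx": 0, "ty": 0, "tz": 0, "wx": 0, "wy": 0, "wz": 0, "gripper": 0.3},
  {"tx": 0, "ty": 0, "tz": -10, "wx": 0, "wy": 0, "wz": 0, "gripper": 0.3},
  {"tx": 0, "ty": 0, "tz": -25, "wx": 0, "wy": 0, "wz": 0, "gripper": 0.3},
  {"tx": 0, "ty": 0, "tz": -25, "wx": 0, "wy": 0, "wz": 0, "gripper": 0.3},
  {"tx": 0, "ty": 0, "tz": 0, "wx": 0, "wy": 0, "wz": 0, "gripper": 0.3},
  {"tx": 0, "ty": 0, "tz": 0, "wx": 0, "wy": 0, "wz": 0, "gripper": 0.3},
])

```text
time: 18.7
tool_pos: [0.586, -0.2505, 0.1021]
orientation: [2.054, 2.373, 0.001]
force: [0.0, 0.1, -0.5]
grip_width: 0.0554
gripper_force: 0.0
```

Run:
```python
from h import *
c=cam("wrist","w11.png"); print(tool()[:3,3].round(4)); seat(c,.043,.053,.019)
X=cloud(c); f=c["frame"].astype(int); m=(f.max(2)<120)&(np.hypot(X[...,0]-.5854,X[...,1]+.2487)<.023)&(X[...,2]>.04); P=X[m]; lo,hi=np.percentile(P,1,0),np.percentile(P,99,0); print("dark ring",m.sum(),((lo+hi)/2).round(4),(hi-lo).round(4))
```

```text
[ 0.5853 -0.2503  0.1005]
seat 3842 0.5854 -0.2487 0.019 0.0477 [-0.003 -0.012]
dark ring 13388 [ 0.5838 -0.2484  0.1189] [0.0352 0.0368 0.1505]
```

View pics/w11.png

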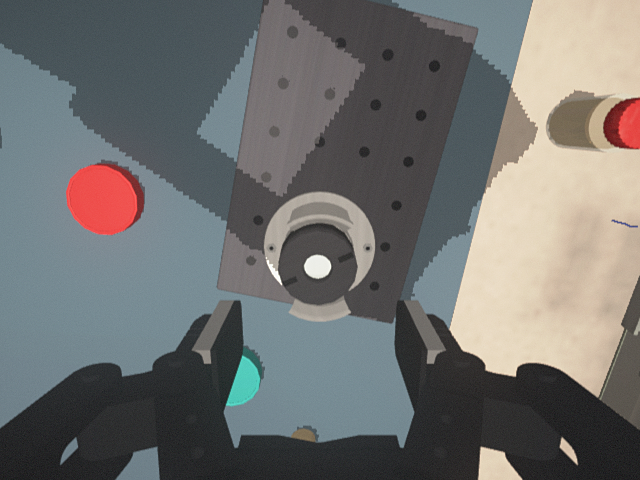

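The ring is seated level, top at 0.0477 against 0.048 expected. Now the large weight.

Call:
step_arm([
  {"tx": 23.6, "ty": -24.7, "tz": 0, "wx": 0, "wy": 0, "wz": 0, "gripper": 0.3},
  {"tx": 23.6, "ty": -24.7, "tz": 0, "wx": 0, "wy": 0, "wz": 0, "gripper": 0.3},
  {"tx": 23.6, "ty": -24.7, "tz": 0, "wx": 0, "wy": 0, "wz": 0, "gripper": 0.3},
  {"tx": 23.6, "ty": -24.7, "tz": 0, "wx": 0, "wy": 0, "wz": 0, "gripper": 0.3},
  {"tx": 23.6, "ty": -24.7, "tz": 0, "wx": 0, "wy": 0, "wz": 0, "gripper": 0.3},
  {"tx": 23.6, "ty": -24.7, "tz": 0, "wx": 0, "wy": 0, "wz": 0, "gripper": 0.3},
  {"tx": 0, "ty": 0, "tz": 0, "wx": 0, "wy": 0, "wz": 0, "gripper": 0.3},
  {"tx": 0, "ty": 0, "tz": 0, "wx": 0, "wy": 0, "wz": 0, "gripper": 0.3},
])

```text
time: 19.42
tool_pos: [0.4173, -0.1306, 0.0995]
orientation: [2.055, 2.376, 0.0]
force: [-0.7, -0.1, 0.4]
grip_width: 0.0556
gripper_force: 0.0
```

Run:
```python
from h import *
c=cam("wrist","w12.png"); print(tool()[:3,3].round(4))
p=top(c,.033,.05,(.419,-.131)); print(delta([p[0],p[1],.008])); top(c,.008,.05,(.419,-.131))
```

```text
[ 0.4181 -0.1311  0.0996]
n 457 enc 0.4197 -0.1306 0.0061 box [ 0.4195 -0.1305  0.0385] [0.0114 0.0114 0.0053]
[ 0.5  1.5 91.6]
n 1518 enc 0.4197 -0.1308 0.0113 box [ 0.4194 -0.1298  0.025 ] [0.0205 0.0199 0.0319]
```

View pics/w12.png

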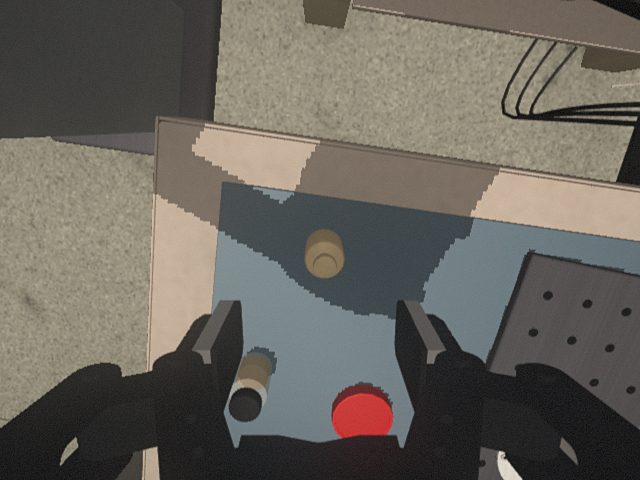

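The large weight is at (324,254), body 22 mm and knob 11.5 mm. The vial at (250,385) is well away from the fingers.

Call:
step_arm([
  {"tx": 0.5, "ty": 1.5, "tz": 25, "wx": 0, "wy": 0, "wz": 0, "gripper": 0.3},
  {"tx": 0, "ty": 0, "tz": 25, "wx": 0, "wy": 0, "wz": 0, "gripper": 0.3},
  {"tx": 0, "ty": 0, "tz": 20, "wx": 0, "wy": 0, "wz": 0, "gripper": 0.3},
  {"tx": 0, "ty": 0, "tz": 12, "wx": 0, "wy": 0, "wz": 0, "gripper": 0.3},
  {"tx": 0, "ty": 0, "tz": 7, "wx": 0, "wy": 0, "wz": 0, "gripper": 0.3},
  {"tx": 0, "ty": 0, "tz": 2.5, "wx": 0, "wy": 0, "wz": 0, "gripper": 0.3},
  {"tx": 0, "ty": 0, "tz": 0, "wx": 0, "wy": 0, "wz": 0, "gripper": 0.3},
  {"tx": 0, "ty": 0, "tz": 0, "wx": 0, "wy": 0, "wz": 0, "gripper": 0.3},
])

```text
time: 20.13
tool_pos: [0.4202, -0.1308, 0.0091]
orientation: [2.055, 2.375, 0.0]
force: [-0.6, -0.8, -0.7]
grip_width: 0.0555
gripper_force: 0.0
```

Call:
step_arm([
  {"tx": 0, "ty": 0, "tz": 0, "wx": 0, "wy": 0, "wz": 0, "gripper": -0.7},
  {"tx": 0, "ty": 0, "tz": 0, "wx": 0, "wy": 0, "wz": 0, "gripper": -0.7},
  {"tx": 0, "ty": 0, "tz": 0, "wx": 0, "wy": 0, "wz": 0, "gripper": -0.7},
  {"tx": 0, "ty": 0, "tz": 0, "wx": 0, "wy": 0, "wz": 0, "gripper": -0.7},
  {"tx": 0, "ty": 0, "tz": 0, "wx": 0, "wy": 0, "wz": 0, "gripper": -0.7},
  {"tx": 0, "ty": 0, "tz": 0, "wx": 0, "wy": 0, "wz": 0, "gripper": -0.7},
  {"tx": 0, "ty": 0, "tz": 0, "wx": 0, "wy": 0, "wz": 0, "gripper": -0.7},
], newtons=30)

```text
time: 20.72
tool_pos: [0.42, -0.1307, 0.009]
orientation: [2.055, 2.375, 0.001]
force: [-2.4, -0.1, 5.9]
grip_width: 0.0203
gripper_force: 29.2
```

Call:
step_arm([
  {"tx": 0, "ty": 0, "tz": -10, "wx": 0, "wy": 0, "wz": 0, "gripper": -0.7},
  {"tx": 0, "ty": 0, "tz": -30, "wx": 0, "wy": 0, "wz": 0, "gripper": -0.7},
  {"tx": 0, "ty": 0, "tz": -30, "wx": 0, "wy": 0, "wz": 0, "gripper": -0.7},
  {"tx": 0, "ty": 0, "tz": -30, "wx": 0, "wy": 0, "wz": 0, "gripper": -0.7},
  {"tx": -23.4, "ty": 24.5, "tz": 0, "wx": 0, "wy": 0, "wz": 0, "gripper": -0.7},
  {"tx": -23.4, "ty": 24.5, "tz": 0, "wx": 0, "wy": 0, "wz": 0, "gripper": -0.7},
  {"tx": -23.4, "ty": 24.5, "tz": 0, "wx": 0, "wy": 0, "wz": 0, "gripper": -0.7},
  {"tx": -23.4, "ty": 24.5, "tz": 0, "wx": 0, "wy": 0, "wz": 0, "gripper": -0.7},
  {"tx": -23.4, "ty": 24.5, "tz": 0, "wx": 0, "wy": 0, "wz": 0, "gripper": -0.7},
  {"tx": -23.4, "ty": 24.5, "tz": 0, "wx": 0, "wy": 0, "wz": 0, "gripper": -0.7},
  {"tx": 0, "ty": 0, "tz": 0, "wx": 0, "wy": 0, "wz": 0, "gripper": -0.7},
  {"tx": 0, "ty": 0, "tz": 0, "wx": 0, "wy": 0, "wz": 0, "gripper": -0.7},
])

```text
time: 21.72
tool_pos: [0.5857, -0.249, 0.1078]
orientation: [-2.056, -2.374, 0.001]
force: [-0.7, -0.3, -0.7]
grip_width: 0.0202
gripper_force: 29.7
```

Run:
```python
from h import *
c=cam("wrist","w13.png"); T=tool(); print(T[:3,3].round(4)); L=(cloud(c)-T[:3,3])@T[:3,:3]
P=L[(abs(L[...,1])<.009)&(abs(L[...,0])<.014)&(L[...,2]>-.04)&(L[...,2]<.012)]
for a,b in ((-.04,-.022),(-.013,-.004),(-.004,.012)):
    q=P[(P[:,2]>a)&(P[:,2]<b)]
    if len(q): print(a,len(q),np.percentile(q,1,0).round(4),np.percentile(q,99,0).round(4))
```

```text
[ 0.5851 -0.2484  0.1081]
-0.04 1336 [-0.0062 -0.0057 -0.0317] [ 0.0054  0.0055 -0.0224]
-0.013 530 [ 0.0056 -0.0088 -0.0129] [ 0.0105  0.0087 -0.0041]
-0.004 534 [ 0.0055 -0.0087 -0.0039] [0.0104 0.0087 0.0073]
```

Call:
step_arm([
  {"tx": -0.3, "ty": 0, "tz": 20, "wx": 0, "wy": 0, "wz": 0, "gripper": -0.7},
  {"tx": 0, "ty": 0, "tz": 12, "wx": 0, "wy": 0, "wz": 0, "gripper": -0.7},
  {"tx": 0, "ty": 0, "tz": 8, "wx": 0, "wy": 0, "wz": 0, "gripper": -0.7},
  {"tx": 0, "ty": 0, "tz": 6, "wx": 0, "wy": 0, "wz": 0, "gripper": -0.7},
  {"tx": 0, "ty": 0, "tz": 4, "wx": 0, "wy": 0, "wz": 0, "gripper": -0.7},
  {"tx": 0, "ty": 0, "tz": 1.5, "wx": 0, "wy": 0, "wz": 0, "gripper": -0.7},
  {"tx": 0, "ty": 0, "tz": 0, "wx": 0, "wy": 0, "wz": 0, "gripper": -0.7},
  {"tx": 0, "ty": 0, "tz": 0, "wx": 0, "wy": 0, "wz": 0, "gripper": -0.7},
])

```text
time: 22.43
tool_pos: [0.5855, -0.2488, 0.0573]
orientation: [2.056, 2.375, 0.0]
force: [0.1, 0.5, -0.2]
grip_width: 0.0199
gripper_force: 29.7
```

Call:
step_arm([
  {"tx": 0, "ty": 0, "tz": 1, "wx": 0, "wy": 0, "wz": 0, "gripper": -0.7},
  {"tx": 0, "ty": 0, "tz": 0.5, "wx": 0, "wy": 0, "wz": 0, "gripper": -0.7},
  {"tx": 0, "ty": 0, "tz": 0.3, "wx": 0, "wy": 0, "wz": 0, "gripper": -0.7},
  {"tx": 0, "ty": 0, "tz": 0, "wx": 0, "wy": 0, "wz": 0, "gripper": -0.7},
])

```text
time: 22.77
tool_pos: [0.5854, -0.2488, 0.0551]
orientation: [2.056, 2.375, 0.0]
force: [-0.7, 0.6, -0.4]
grip_width: 0.0201
gripper_force: 29.9
```

Call:
step_arm([
  {"tx": 0, "ty": 0, "tz": 0.4, "wx": 0, "wy": 0, "wz": 0, "gripper": -0.7},
  {"tx": 0, "ty": 0, "tz": 0, "wx": 0, "wy": 0, "wz": 0, "gripper": -0.2},
  {"tx": 0, "ty": 0, "tz": 0, "wx": 0, "wy": 0, "wz": 0, "gripper": -0.2},
  {"tx": 0, "ty": 0, "tz": 0, "wx": 0, "wy": 0, "wz": 0, "gripper": 0.3},
  {"tx": 0, "ty": 0, "tz": 0, "wx": 0, "wy": 0, "wz": 0, "gripper": 0.3},
  {"tx": 0, "ty": 0, "tz": 0, "wx": 0, "wy": 0, "wz": 0, "gripper": 0.3},
  {"tx": 0, "ty": 0, "tz": 0, "wx": 0, "wy": 0, "wz": 0, "gripper": 0.3},
  {"tx": 0, "ty": 0, "tz": -20, "wx": 0, "wy": 0, "wz": 0, "gripper": 0.3},
  {"tx": 0, "ty": 0, "tz": -30, "wx": 0, "wy": 0, "wz": 0, "gripper": 0.3},
  {"tx": 0, "ty": 0, "tz": -20, "wx": 0, "wy": 0, "wz": 0, "gripper": 0.3},
  {"tx": 0, "ty": 0, "tz": 0, "wx": 0, "wy": 0, "wz": 0, "gripper": 0.3},
  {"tx": 0, "ty": 0, "tz": 0, "wx": 0, "wy": 0, "wz": 0, "gripper": 0.3},
])

```text
time: 23.77
tool_pos: [0.5857, -0.2489, 0.1257]
orientation: [2.055, 2.374, 0.001]
force: [-0.8, 0.2, -1.3]
grip_width: 0.0559
gripper_force: 0.0
```

Run:
```python
from h import *
c=cam("wrist","w14.png"); print(tool()[:3,3].round(4)); top(c,.079,.095,(.5854,-.2487)); top(c,.056,.095,(.5854,-.2487),.014); seat(c,.043,.052,.019)
```

```text
[ 0.5852 -0.2487  0.1243]
n 554 enc 0.5848 -0.2489 0.0063 box [ 0.5845 -0.2487  0.0845] [0.0114 0.0116 0.0055]
n 1795 enc 0.5845 -0.2488 0.0112 box [ 0.5843 -0.2473  0.0718] [0.0205 0.0184 0.0302]
seat 1765 0.5854 -0.2486 0.0191 0.0478 [-0.003 -0.025]
```

View pics/w14.png

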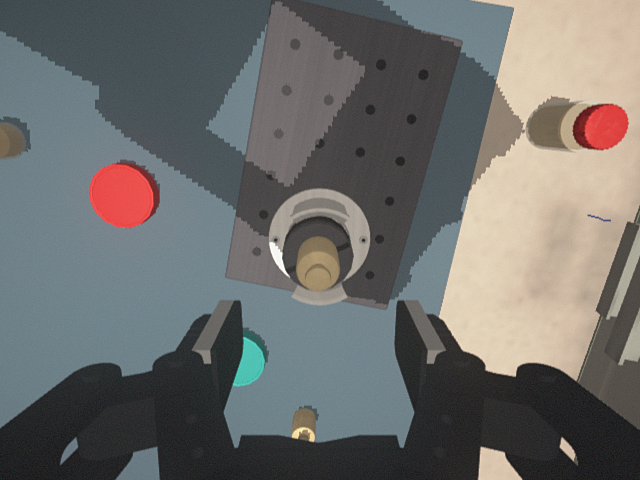

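The weight stands upright at (318,265) on the ring, its knob centred within 1 mm and the top at the 0.086 expected. Now the vial.

Call:
step_arm([
  {"tx": 9.9, "ty": -32, "tz": 0, "wx": 0, "wy": 0, "wz": 0, "gripper": 0.3},
  {"tx": 9.9, "ty": -32, "tz": 0, "wx": 0, "wy": 0, "wz": 0, "gripper": 0.3},
  {"tx": 9.9, "ty": -32, "tz": 0, "wx": 0, "wy": 0, "wz": 0, "gripper": 0.3},
  {"tx": 9.9, "ty": -32, "tz": 0, "wx": 0, "wy": 0, "wz": 0, "gripper": 0.3},
  {"tx": 9.9, "ty": -32, "tz": 0, "wx": 0, "wy": 0, "wz": 0, "gripper": 0.3},
  {"tx": 9.9, "ty": -32, "tz": 0, "wx": 0, "wy": 0, "wz": 0, "gripper": 0.3},
  {"tx": 0, "ty": 0, "tz": 20, "wx": 0, "wy": 0, "wz": 0, "gripper": 0.3},
  {"tx": 0, "ty": 0, "tz": 0, "wx": 0, "wy": 0, "wz": 0, "gripper": 0.3},
  {"tx": 0, "ty": 0, "tz": 0, "wx": 0, "wy": 0, "wz": 0, "gripper": 0.3},
])

```text
time: 24.57
tool_pos: [0.3862, -0.2171, 0.1034]
orientation: [-2.055, -2.373, 0.0]
force: [0.7, -0.5, 0.2]
grip_width: 0.0554
gripper_force: 0.0
```

Run:
```python
from h import *
c=cam("wrist","w15.png"); print(tool()[:3,3].round(4)); p=top(c,.036,.055,(.387,-.217)); print(delta([p[0],p[1],.012])); top(c,.008,.055,(.387,-.217))
```

```text
[ 0.3869 -0.2174  0.1041]
n 1004 enc 0.3874 -0.217 0.0093 box [ 0.3875 -0.2168  0.042 ] [0.0168 0.0165 0.0081]
[ 0.4  0.8 92.1]
n 1741 enc 0.3875 -0.2169 0.0112 box [ 0.3874 -0.2155  0.0276] [0.0205 0.0184 0.0367]
```

Call:
step_arm([
  {"tx": 0.4, "ty": 0.8, "tz": 25, "wx": 0, "wy": 0, "wz": 0, "gripper": 0.3},
  {"tx": 0, "ty": 0, "tz": 25, "wx": 0, "wy": 0, "wz": 0, "gripper": 0.3},
  {"tx": 0, "ty": 0, "tz": 20, "wx": 0, "wy": 0, "wz": 0, "gripper": 0.3},
  {"tx": 0, "ty": 0, "tz": 12, "wx": 0, "wy": 0, "wz": 0, "gripper": 0.3},
  {"tx": 0, "ty": 0, "tz": 7, "wx": 0, "wy": 0, "wz": 0, "gripper": 0.3},
  {"tx": 0, "ty": 0, "tz": 2.5, "wx": 0, "wy": 0, "wz": 0, "gripper": 0.3},
  {"tx": 0, "ty": 0, "tz": 0, "wx": 0, "wy": 0, "wz": 0, "gripper": 0.3},
  {"tx": 0, "ty": 0, "tz": 0, "wx": 0, "wy": 0, "wz": 0, "gripper": 0.3},
])

```text
time: 25.28
tool_pos: [0.3881, -0.2173, 0.014]
orientation: [2.055, 2.375, 0.0]
force: [-0.3, -0.6, 0.3]
grip_width: 0.0559
gripper_force: 0.0
```

Call:
step_arm([
  {"tx": 0, "ty": 0, "tz": 0, "wx": 0, "wy": 0, "wz": 0, "gripper": -0.7},
  {"tx": 0, "ty": 0, "tz": 0, "wx": 0, "wy": 0, "wz": 0, "gripper": -0.7},
  {"tx": 0, "ty": 0, "tz": 0, "wx": 0, "wy": 0, "wz": 0, "gripper": -0.7},
  {"tx": 0, "ty": 0, "tz": 0, "wx": 0, "wy": 0, "wz": 0, "gripper": -0.7},
  {"tx": 0, "ty": 0, "tz": 0, "wx": 0, "wy": 0, "wz": 0, "gripper": -0.7},
  {"tx": 0, "ty": 0, "tz": 0, "wx": 0, "wy": 0, "wz": 0, "gripper": -0.7},
  {"tx": 0, "ty": 0, "tz": 0, "wx": 0, "wy": 0, "wz": 0, "gripper": -0.7},
], newtons=25)

```text
time: 25.87
tool_pos: [0.3878, -0.2172, 0.0137]
orientation: [2.055, 2.375, 0.0]
force: [-1.6, 1.0, 6.0]
grip_width: 0.0211
gripper_force: 24.3
```

Call:
step_arm([
  {"tx": 0, "ty": 0, "tz": -10, "wx": 0, "wy": 0, "wz": 0, "gripper": -0.7},
  {"tx": 0, "ty": 0, "tz": -30, "wx": 0, "wy": 0, "wz": 0, "gripper": -0.7},
  {"tx": 0, "ty": 0, "tz": -30, "wx": 0, "wy": 0, "wz": 0, "gripper": -0.7},
  {"tx": 4.1, "ty": 30, "tz": 0, "wx": 0, "wy": 0, "wz": 0, "gripper": -0.7},
  {"tx": 4.1, "ty": 30, "tz": 0, "wx": 0, "wy": 0, "wz": 0, "gripper": -0.7},
  {"tx": 4.1, "ty": 30, "tz": 0, "wx": 0, "wy": 0, "wz": 0, "gripper": -0.7},
  {"tx": 4.1, "ty": 30, "tz": 0, "wx": 0, "wy": 0, "wz": 0, "gripper": -0.7},
  {"tx": 4.1, "ty": 30, "tz": 0, "wx": 0, "wy": 0, "wz": 0, "gripper": -0.7},
  {"tx": 4.1, "ty": 30, "tz": 0, "wx": 0, "wy": 0, "wz": 0, "gripper": -0.7},
  {"tx": 4.1, "ty": 30, "tz": 0, "wx": 0, "wy": 0, "wz": 0, "gripper": -0.7},
  {"tx": 0, "ty": 0, "tz": 0, "wx": 0, "wy": 0, "wz": 0, "gripper": -0.7},
  {"tx": 0, "ty": 0, "tz": 0, "wx": 0, "wy": 0, "wz": 0, "gripper": -0.7},
])

```text
time: 26.87
tool_pos: [0.5919, -0.1579, 0.083]
orientation: [-2.054, -2.376, 0.001]
force: [-1.1, -0.4, -0.4]
grip_width: 0.0211
gripper_force: 24.8
```

Call:
step_arm([
  {"tx": 0, "ty": 0, "tz": 25, "wx": 0, "wy": 0, "wz": 0, "gripper": -0.7},
  {"tx": 0, "ty": 0, "tz": 15, "wx": 0, "wy": 0, "wz": 0, "gripper": -0.7},
  {"tx": 0, "ty": 0, "tz": 10, "wx": 0, "wy": 0, "wz": 0, "gripper": -0.7},
  {"tx": 0, "ty": 0, "tz": 6, "wx": 0, "wy": 0, "wz": 0, "gripper": -0.7},
  {"tx": 0, "ty": 0, "tz": 3, "wx": 0, "wy": 0, "wz": 0, "gripper": -0.7},
  {"tx": 0, "ty": 0, "tz": 1, "wx": 0, "wy": 0, "wz": 0, "gripper": -0.7},
  {"tx": 0, "ty": 0, "tz": 0, "wx": 0, "wy": 0, "wz": 0, "gripper": -0.7},
  {"tx": 0, "ty": 0, "tz": 0, "wx": 0, "wy": 0, "wz": 0, "gripper": -0.7},
])

```text
time: 27.53
tool_pos: [0.5915, -0.1586, 0.0239]
orientation: [2.055, 2.375, 0.001]
force: [0.2, -0.4, -0.5]
grip_width: 0.0214
gripper_force: 24.8
```

Call:
step_arm([
  {"tx": 0, "ty": 0, "tz": 1, "wx": 0, "wy": 0, "wz": 0, "gripper": -0.7},
  {"tx": 0, "ty": 0, "tz": 0.8, "wx": 0, "wy": 0, "wz": 0, "gripper": -0.7},
  {"tx": 0, "ty": 0, "tz": 0, "wx": 0, "wy": 0, "wz": 0, "gripper": -0.2},
  {"tx": 0, "ty": 0, "tz": 0, "wx": 0, "wy": 0, "wz": 0, "gripper": -0.2},
  {"tx": 0, "ty": 0, "tz": 0, "wx": 0, "wy": 0, "wz": 0, "gripper": 0.3},
  {"tx": 0, "ty": 0, "tz": 0, "wx": 0, "wy": 0, "wz": 0, "gripper": 0.3},
  {"tx": 0, "ty": 0, "tz": 0, "wx": 0, "wy": 0, "wz": 0, "gripper": 0.3},
  {"tx": 0, "ty": 0, "tz": 0, "wx": 0, "wy": 0, "wz": 0, "gripper": 0.3},
  {"tx": 0, "ty": 0, "tz": -20, "wx": 0, "wy": 0, "wz": 0, "gripper": 0.3},
  {"tx": 0, "ty": 0, "tz": -30, "wx": 0, "wy": 0, "wz": 0, "gripper": 0.3},
  {"tx": 0, "ty": 0, "tz": -30, "wx": 0, "wy": 0, "wz": 0, "gripper": 0.3},
  {"tx": 0, "ty": 0, "tz": -30, "wx": 0, "wy": 0, "wz": 0, "gripper": 0.3},
])

```text
time: 28.53
tool_pos: [0.5909, -0.1584, 0.1324]
orientation: [-2.056, -2.375, 0.0]
force: [0.7, 0.4, -0.0]
grip_width: 0.0553
gripper_force: 0.0
```

Call:
step_arm([
  {"tx": 0, "ty": 0, "tz": -30, "wx": 0, "wy": 0, "wz": 0, "gripper": 0.3},
  {"tx": 0, "ty": 0, "tz": -30, "wx": 0, "wy": 0, "wz": 0, "gripper": 0.3},
  {"tx": 0, "ty": 0, "tz": 0, "wx": 0, "wy": 0, "wz": 0, "gripper": 0.3},
  {"tx": 0, "ty": 0, "tz": 0, "wx": 0, "wy": 0, "wz": 0, "gripper": 0.3},
])

```text
time: 28.87
tool_pos: [0.5918, -0.1586, 0.1931]
orientation: [2.054, 2.373, 0.002]
force: [-0.2, -0.2, -1.3]
grip_width: 0.0556
gripper_force: 0.0
```

Run:
```python
from h import *
c=cam("wrist","w16.png"); print(tool()[:3,3].round(4)); top(c,.044,.065,(.592,-.159),.02); top(c,.079,.095,(.5854,-.2487),.02); seat(c,.043,.052,.019)
```

```text
[ 0.5912 -0.1584  0.1912]
n 537 enc 0.5906 -0.1586 0.0091 box [ 0.5906 -0.1583  0.0502] [0.017  0.0166 0.0084]
n 261 enc 0.584 -0.2487 0.0065 box [ 0.5844 -0.2485  0.0842] [0.0114 0.0116 0.0058]
seat 972 0.5853 -0.2488 0.0191 0.0476 [-0.013 -0.033]
```

View pics/w16.png

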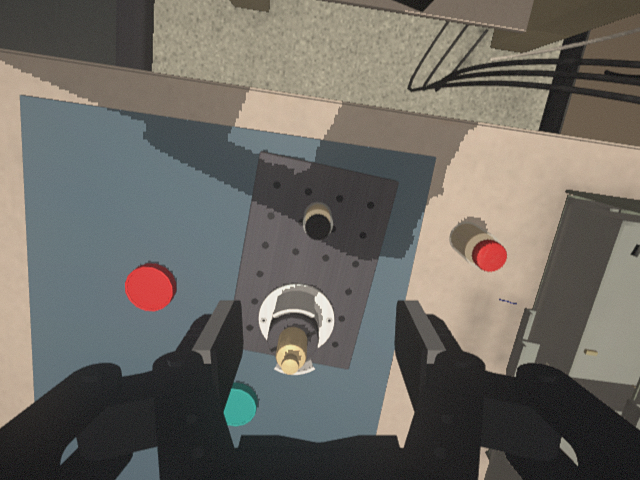

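The vial stands upright on the plate at (318,225), about 9 cm left of the tube. The weight is on the ring at (290,357), and the tall vial at (487,255) is where it was. I'm handing the job in.

```bash
python3 -c "
from bench import robot
print(robot.job_done())"
```

```text
the job is handed in; nothing more can be done
None
```

The job is handed in at about 29 s of the 138 s allowed: spacer, lens, ring and large weight are stacked in the tube, and the short vial stands on the plate about 9 cm to its left; every seat height I measured was within 1 mm of the expected value, but no verdict was returned.

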